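# Load the shoe-finishing spindle

## Task

Load the finishing machine's spindle from the rack: slide on the orange sanding drum first, then the off-white polishing wheel, then the black end cap, and press the cap home against the sprung backing plate until the brass catch rises behind it and holds the stack tight. Do it by feel, gently: never load the spindle with more than about 30 N. Leave the green spare wheel in the rack and everything else on the bench where it is.

Things in the scene. Friction and masses are not known exactly. Their poses are not given: they have to be found in the camera images.
- arbor (a point): Fixed point on the axis of the level spindle, 120 mm above the bench: nominal centre of the outer face of the brass backing plate. x points along the spindle to its free end, z up. The spindle is a 16 mm steel rod; its last 8 mm taper to 11 mm. The plate (40 mm wide) is sprung and damped: it yields towards the machine under 5.5 N at first, 7.1 N at its hard stop after 6.5 mm. Load limit 30 N.
- catch (a point): Nominal top of the brass spring catch on top of the rod, at its upright inner face, 76 mm outward of arbor; 4.5 mm above the rod. Its outer side slopes down within 12 mm. A part pushed on from the free end rides over it (up to 5 N of push, besides the plate's spring); it rises behind the part's outer face and the part cannot come back. Plate and catch are together up to 7 mm off nominal along x.
- machine: Red finishing machine, fixed; origin under its base, 150 mm behind arbor, x along the spindle. Motor 100 mm in diameter, ends 50 mm behind arbor, top 50 mm above the axis. Plate and catch share a sleeve whose setting along the rod differs each time and is not measured: feel for it. The parts are 80 mm long in all: press the cap 4 to 6.5 mm into the spring, then release; the catch holds it.
- arbor_tip (a point): The free end of the spindle, on its axis, at x = 106 mm from arbor, same axes.
- rack_mid (a point): Middle of the fixed wooden rack (250 x 85 x 12 mm board with two steel rails, rail tops 22 mm above the bench), on the axis of the parts that stand in it, 44 mm above the bench. Its y axis is the long direction of the rack, z up. Four places about 62 mm apart along y; which part is in which place varies. The parts stand on edge, with their bores along y.
- drum_c (a point): Centre of the orange sanding drum (black hub rings): a rigid disc 52 mm in outer diameter and 28 mm long, with a plain 19 mm through bore. Its y axis is the bore axis (either way round is the same); it may be rolled about it. 0.10 to 0.18 kg. Goes on first.
- wheel_c (a point): Centre of the off-white polishing wheel (purple hub rings): a rigid disc 52 mm in outer diameter and 28 mm long, with a plain 19 mm through bore. Its y axis is the bore axis (either way round is the same); it may be rolled about it. 0.08 to 0.16 kg. Goes on second.
- cap_c (a point): Centre of the black knurled end cap (yellow hub rings): a rigid disc 52 mm in outer diameter and 24 mm long, with a plain 19 mm through bore. Its y axis is the bore axis (either way round is the same); it may be rolled about it. 0.10 to 0.20 kg. Goes on last and is held by the catch.
- spare_c (a point): Centre of the dark green spare wheel (steel hub rings): a rigid disc 52 mm in outer diameter and 28 mm long, with a plain 19 mm through bore. Its y axis is the bore axis (either way round is the same); it may be rolled about it. Not needed: it stays in the rack.
- hammer: hammer lying on the bench. Not needed: leave it alone.
- screwdriver: screwdriver lying on the bench. Not needed: leave it alone.
- brush: brush lying near the far edge. Not needed: leave it alone.
- tin: closed red tin, 80 mm diameter, 70 mm high; origin under its centre. Not needed: leave it alone.
- jar: amber jar, 60 mm diameter, 75 mm high; origin under its centre. Not needed: leave it alone.
- heel: black rubber heel block 75 x 60 x 26 mm; origin under its centre. Not needed: leave it alone.
Mind the look-alikes: they are no part of the job. There is more than one size of the part that bears cap_c; the job needs the smaller. Leave any pink look-alike of the part that bears wheel_c alone.

How it is judged:
On the way, in this order (a step that is already met when the one before it is completed fails the run):
1. the orange drum is threaded onto the spindle, its centre within 62 mm of arbor (x of drum_c in the frame of arbor between -0.01 and 0.062 m and y of drum_c in the frame of arbor between -0.004 and 0.004 m and z of drum_c in the frame of arbor between -0.004 and 0.003 m), for 0.2 s.
2. the off-white wheel is threaded on after it, its centre within 62 mm of arbor (x of drum_c in the frame of arbor between -0.01 and 0.036 m and y of drum_c in the frame of arbor between -0.004 and 0.004 m and z of drum_c in the frame of arbor between -0.004 and 0.003 m and x of wheel_c in the frame of arbor between 0.018 and 0.062 m and y of wheel_c in the frame of arbor between -0.004 and 0.004 m and z of wheel_c in the frame of arbor between -0.004 and 0.003 m), for 0.2 s.
At the end, for the whole second after the job is handed in: Drum, wheel, cap stand on the spindle in that order outward from the plate, touching (no gap over 2.5 mm), within 4 mm (3 mm upward) and 0.12 rad of its axis; the catch holds the cap against the spring (machine bears on the cap with over 3.5 N); spare within 30 mm of its start (x of drum_c in the frame of arbor between 0 and 0.02 m and y of drum_c in the frame of arbor between -0.004 and 0.004 m and z of drum_c in the frame of arbor between -0.004 and 0.003 m and x of wheel_c in the frame of arbor between 0.028 and 0.048 m and y of wheel_c in the frame of arbor between -0.004 and 0.004 m and z of wheel_c in the frame of arbor between -0.004 and 0.003 m and x of cap_c in the frame of arbor between 0.053 and 0.0735 m and y of cap_c in the frame of arbor between -0.004 and 0.004 m and z of cap_c in the frame of arbor between -0.004 and 0.003 m and angle between the y axis of each of drum_c, wheel_c, cap_c and the x axis of arbor, either way round below 0.12 rad and distance between drum_c and wheel_c below 0.0305 m and distance between wheel_c and cap_c below 0.0285 m and contact force between machine and cap above 3.5 N and distance of spare_c from where it was at the start of the episode below 0.03 m).
It fails at once if the spindle or machine is loaded with more than 30 N (contact force between machine and anything else above 30 N).
It fails at once if the spare wheel is moved more than 30 mm (distance of spare_c from where it was at the start of the episode above 0.03 m).
It fails at once if something else on the bench is moved more than 40 mm (distance of any of hammer, screwdriver, brush, tin, jar, heel from where it was at the start of the episode above 0.04 m).
It also fails if it takes over 72 s, if anything falls off the work surface, if the arm or the gripper's body presses on something with over 40 N, if the wrist force passes 120 N, or if a joint passes its speed limit or range.

## Robot

A 7-joint arm with a two-finger parallel gripper is mounted at the origin on the work surface. World frame = base frame: x ahead of the robot, y to its left, z up, the work surface at z = 0. Lengths are in m, angles in rad, forces in N, time in s.
With the tool pointing down it reaches from about 0.35 to 0.9 m from the base axis. Payload 8.1 kg.
Tool frame: the origin (TCP) lies midway between the tips of the shut fingers; the grasp point (between the pads) lies 19 mm behind it; z points along the fingers, y is the direction in which the jaws open and shut (so a half turn about z gives the same grasp; the last joint's range is limited). The gripper opens to 92 mm and grips with 3 to 60 N. Pads are 19 mm wide; open, the fingers measure 130 mm over their backs; the gripper's body (75 mm by 190 mm) begins 47 mm behind the grasp point.
Start: joints at [-1.288, 0.434, 0.025, 1.573, -0.012, 1.134, -0.075], TCP at [0.235, 0.579, 0.227] pointing down, gripper open.
Joint ranges: [-2.62, 2.62], [-0.44, 2.09], [-1.27, 1.32], [0.08, 2.57], [-1.32, 4.46], [0.12, 2], [-2.74, 2.74]. Speed limits (rad/s): [2.22, 2.22, 3.01, 3.01, 3.14, 3.14, 3.14].

## Interface

Orientations are given as a rotation vector (axis times angle).
In Python, from cell import arm gives the robot as it stands. The module is installed in compiled form; this text tells all that it offers.
- The arm moves only by the tool jog_arm, never from a script. Its argument "increments" is a list of rows, each an object with "slide": the shift along the tool's x, y, z in mm, a list of three; "roll": the turn about the tool's z in rad; "gripper": the opening, from 0 (shut) to 1 (fully open). In form: [{"slide": [x, y, z], "roll": roll, "gripper": gripper}, ...]. A call has exactly 10 rows; each row is the pose to reach, as a shift and turn from the pose commanded when the call began, along the tool's axes at that moment; what a row does not reach only later rows make up. A row lasts 1/12 s, in which the tool goes at most 41.7 mm and 7.16 degrees, less where a joint would pass 70% of its speed; a pose out of reach is approached as far as the arm can. A call with a gripper value outside its range is refused whole. The fingers move at their own pace and stop on an object; "newtons" is the grip in N (left out, the last holds). Time passes only in rows, so rows that repeat a pose let the fingers close, or fill a call up. It gives the time, the measured TCP pose, the force and the opening at its end, in the units of the state.
- arm.observe(): the state, without advancing time (a new reading comes with each control period).
- arm.get_image(name): name is "scene" or "side" or "wrist"; returns a dict with "frame" (420x560x3 uint8, blue, green, red), "depth" (420x560 float32, m along the optical axis (not along the pixel's ray), 0 where there is no reading), "intrinsics" (3x3 intrinsics, pixels), "dist_coeffs" ([k1, k2, p1, p2, k3] as OpenCV has them; the pictures are not rectified), "R" (3x3) and "t" (3): a world point X has camera coordinates R X + t; the wrist camera has in their place "hand_eye" (4x4, takes a point from camera to tool coordinates, whose origin is the TCP and whose axes are the flange's). Camera axes: x right, y down, z forward; pixel columns grow to the right and rows downward; lengths in m; the calibration is good to about 2 mm. A picture is of the moment at which its call begins: read the wrist's pose just before it.
- arm.sign_off(): hands the job in, once; it reports no verdict.
The state is a dict: "clock": time; "joints": joint angles; "dq": joint speeds; "joint_efforts": joint torques, N m; "position": TCP position; "ee_rot": TCP orientation; "force": force on the tool from outside, world axes, zero at the start; "ft_torque": the same for the moment, N m; "width": opening from 0.0 (shut) to 1.0 (fully open).
Only numpy, scipy, OpenCV 4.12 (cv2) and the standard library are available. Lean on these libraries where they do the work, as an engineer would, in place of code of your own. Each camera call takes 0.05 s, during which the arm holds its last target.

## Working session

There is one attempt and no reset: what is moved stays moved. The work goes in short steps, Python scripts to look and compute and a tool call to move; the robot and the scene stay as the last step left them, time stands still between calls to the robot, and variables do not carry over. Pictures are saved under pics/ and viewed, and the job is handed in when it is done.

Besides the shell and the picture viewer there is one more tool, called after ">>>" as name(argument=value, ...) on one line, values as JSON. jog_arm: Moves the arm, as the interface text tells. Its arguments: {"type":"object","properties":{"increments":{"type":"array"},"newtons":{"type":"number"}},"required":["increments"]}

```bash
mkdir -p pics; ls; python3 - <<'E'
from cell import arm
import cv2, numpy as np
s=arm.observe()
for k,v in s.items(): print(k,np.round(v,4) )
for n in ("scene","side","wrist"):
    im=arm.get_image(n); cv2.imwrite(f"pics/{n}0.png",im["frame"]); np.savez(f"pics/{n}0.npz",**im)
    print(n,im["intrinsics"].tolist(),im["dist_coeffs"],{k:np.round(im[k],3).tolist() for k in im if k in("R","t","hand_eye")})
E
```

```text
pics
clock 0.0
joints [-1.2876  0.4352  0.025   1.5741 -0.0116  1.134  -0.0751]
dq [ 0.0005 -0.0004 -0.0025 -0.0023 -0.0002  0.0002  0.0006]
joint_efforts [-6.00000e-04 -6.67853e+01  9.84800e-01 -3.14476e+01 -6.04000e-02
  4.27000e-02  1.00000e-04]
position [0.235  0.5786 0.226 ]
ee_rot [-6.0230e-01 -3.0831e+00  2.4000e-03]
force [ 0.1525  0.2213 -0.0518]
ft_torque [-0.0011 -0.0316  0.006 ]
width 0.9982
scene [[494.0933023339143, 0.0, 279.404138163994], [0.0, 494.0933023339143, 214.94332594403252], [0.0, 0.0, 1.0]] [-0.10145912  0.          0.          0.          0.        ] {'R': [[0.754, 0.657, 0.009], [0.495, -0.559, -0.665], [-0.432, 0.505, -0.747]], 't': [-0.366, -0.197, 1.667]}
side [[490.25619894103426, 0.0, 282.08247321841463], [0.0, 490.25619894103426, 206.90491603741432], [0.0, 0.0, 1.0]] [-0.10158033  0.          0.          0.          0.        ] {'R': [[-0.956, -0.294, -0.004], [-0.221, 0.726, -0.651], [0.194, -0.621, -0.759]], 't': [0.462, 0.21, 1.398]}
wrist [[321.17191896493415, 0.0, 282.0526810664231], [0.0, 321.17191896493415, 211.27576696216366], [0.0, 0.0, 1.0]] [0.00778044 0.         0.         0.         0.        ] {'hand_eye': [[0.0, -0.961, -0.277, 0.075], [1.0, 0.0, 0.001, -0.001], [-0.001, -0.277, 0.961, -0.157], [0.0, 0.0, 0.0, 1.0]]}
```

View pics/scene0.png

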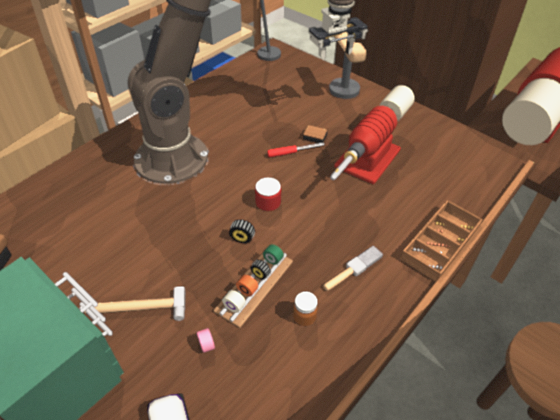

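View pics/side0.png

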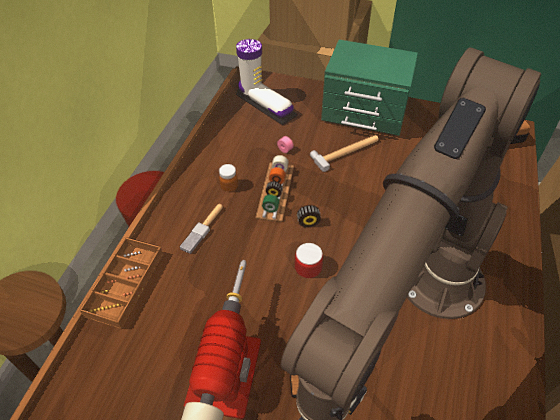

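View pics/wrist0.png

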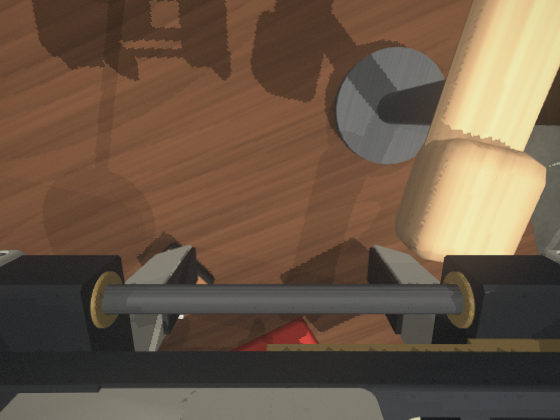

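The scene shows the rack at about (255,285): white wheel (235,298), orange drum (248,284), black and yellow cap (262,269) and green spare (274,253). The large cap look-alike is loose at (242,232) and the pink one at (205,340). The spindle tip is at about (333,177) and the machine at (380,140).

```bash
cat > h.py <<'E'
import numpy as np, cv2
def load(n): return dict(np.load(f"pics/{n}.npz"))
def cloud(im):
    h,w=im["depth"].shape
    v,u=np.mgrid[0:h,0:w]
    p=np.stack([u,v],-1).reshape(-1,1,2).astype(np.float64)
    r=cv2.undistortPoints(p,im["intrinsics"],im["dist_coeffs"]).reshape(h,w,2)
    d=im["depth"][...,None]
    c=np.concatenate([r*d,d],-1)
    return (c-im["t"])@im["R"]   # R^T (c-t)
def proj(im,X):
    rv,_=cv2.Rodrigues(im["R"]); return cv2.projectPoints(np.asarray(X,float).reshape(-1,3),rv,im["t"],im["intrinsics"],im["dist_coeffs"])[0].reshape(-1,2)
E
python3 - <<'E'
from h import *
for n in("scene0","side0"):
    im=load(n); P=cloud(im); f=im["frame"]
    big=cv2.resize(f[180:360,150:330] if n=="scene0" else f[120:300,180:360],None,fx=3,fy=3,interpolation=cv2.INTER_CUBIC); cv2.imwrite(f"pics/{n}_rack.png",big)
    big=cv2.resize(f[80:230,290:440] if n=="scene0" else f[250:400,170:320],None,fx=4,fy=4,interpolation=cv2.INTER_CUBIC); cv2.imwrite(f"pics/{n}_mach.png",big)
im=load("scene0");P=cloud(im)
for uv in [(235,298),(248,284),(262,266),(274,253),(333,177),(340,168),(350,155),(205,340),(242,232),(200,250)]: print(uv,P[uv[1],uv[0]].round(3))
im=load("side0");P=cloud(im)
for uv in [(280,160),(277,173),(273,187),(270,203),(242,263),(240,280),(235,295)]: print(uv,P[uv[1],uv[0]].round(3))
E
```

```text
(235, 298) [ 0.586 -0.283  0.069]
(248, 284) [ 0.58  -0.23   0.067]
(262, 266) [ 0.57  -0.167  0.07 ]
(274, 253) [ 0.565 -0.115  0.07 ]
(333, 177) [0.535 0.179 0.118]
(340, 168) [0.531 0.218 0.125]
(350, 155) [0.523 0.279 0.131]
(205, 340) [ 0.604 -0.406  0.047]
(242, 232) [ 0.441 -0.109  0.052]
(200, 250) [ 0.364 -0.206 -0.002]
(280, 160) [ 0.572 -0.267  0.069]
(277, 173) [ 0.563 -0.207  0.069]
(273, 187) [ 0.558 -0.148  0.064]
(270, 203) [ 0.549 -0.088  0.056]
(242, 263) [0.534 0.19  0.126]
(240, 280) [0.521 0.241 0.126]
(235, 295) [0.516 0.291 0.135]
```

View pics/scene0_rack.png

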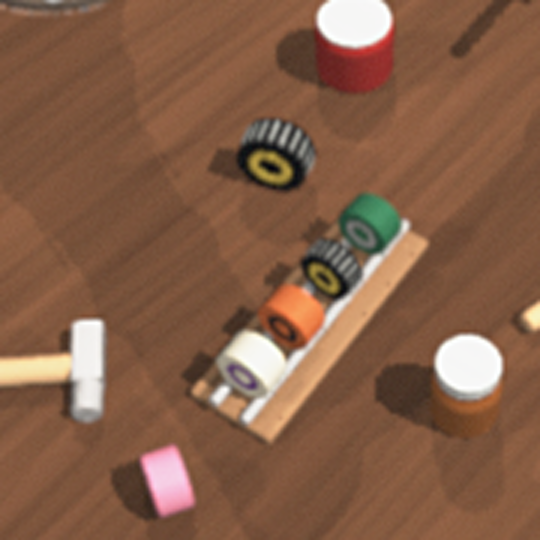

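View pics/scene0_mach.png

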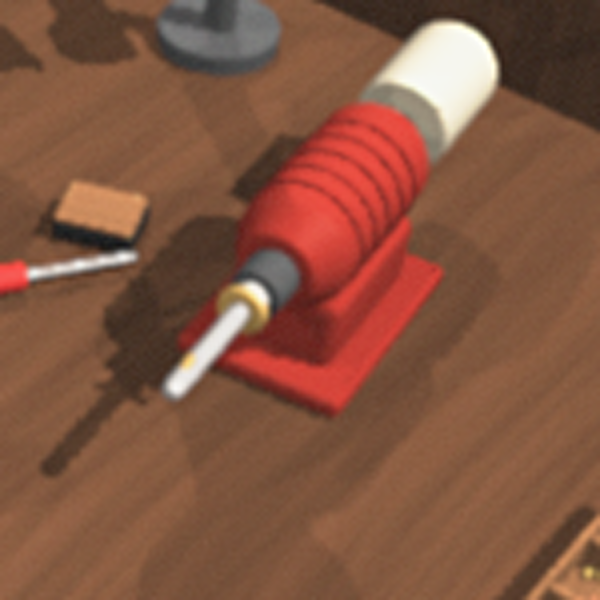

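View pics/side0_mach.png

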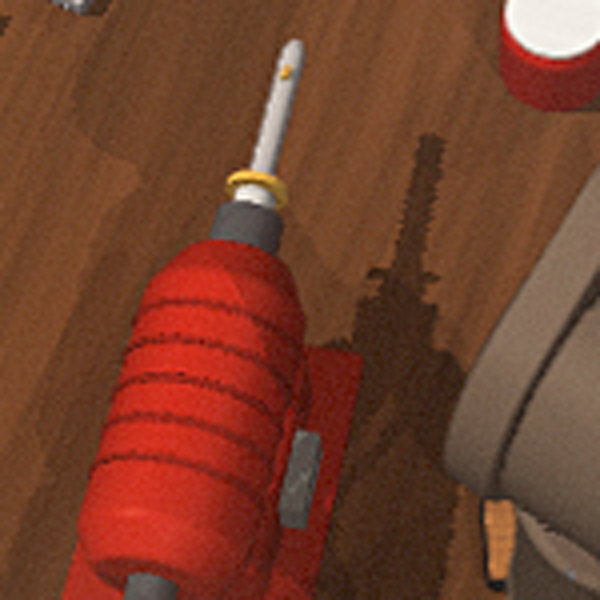

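View pics/side0_rack.png

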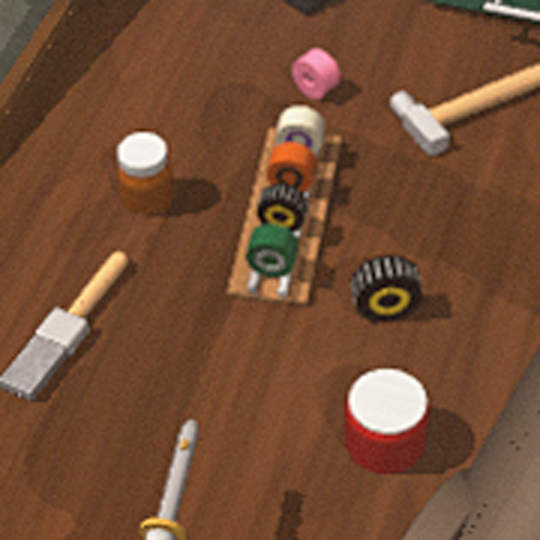

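```bash
cat > m.py <<'E'
from h import *
from scipy.optimize import least_squares
def fitaxis(Q,r,z,p0):
    # horizontal axis through (a + ...) : params lateral offset, angle
    c=Q.mean(0)
    def res(p):
        d=np.array([np.cos(p[1]),np.sin(p[1])]); n=np.array([-d[1],d[0]])
        lat=(Q[:,:2]-c[:2])@n-p[0]
        return np.hypot(lat,Q[:,2]-z-p[2])-r
    s=least_squares(res,[0,p0,0],loss="soft_l1",f_scale=0.002)
    return c,s.x,np.sqrt((s.fun**2).mean())
for n in("scene0","side0"):
    im=load(n);P=cloud(im);hsv=cv2.cvtColor(im["frame"],cv2.COLOR_BGR2HSV);f=im["frame"].astype(int)
    # rod: near line
    t=np.array([0.535,0.183]);dd=np.array([-0.15,0.98]);dd/=np.linalg.norm(dd)
    s=(P[...,:2]-t)@dd; l=(P[...,:2]-t)@np.array([-dd[1],dd[0]])
    m=(s>0.012)&(s<0.088)&(abs(l)<0.02)&(P[...,2]>0.112)&(P[...,2]<0.135)&(hsv[...,1]<70)
    Q=P[m]; c,p,e=fitaxis(Q,0.008,0.12,np.arctan2(.98,-.15))
    d=np.array([np.cos(p[1]),np.sin(p[1])]);nn=np.array([-d[1],d[0]])
    pt=c[:2]+nn*p[0]; at=pt+d*((0.2-pt[1])/d[1])
    print(n,"rod n",m.sum(),"ang",p[1].round(4),"dz",p[2].round(4),"rms",e.round(4),"x at y=.2",at.round(4),"extent",(Q[:,:2]@d).min().round(4))
    # rough tip
    m2=(s>-0.03)&(s<0.1)&(abs(l)<0.02)&(P[...,2]>0.112)&(P[...,2]<0.135)
    q=P[m2]; k=np.argsort(q[:,1])[:5]; print(" tip pts",q[k].mean(0).round(4))
    for name,x,y in [("white",.58,-.28),("orange",.574,-.22),("cap",.566,-.16),("green",.558,-.1)]:
        pass
    H,S,V=[hsv[...,i] for i in range(3)]
    reg=(P[...,2]>.03)&(P[...,2]<.078)&(P[...,0]>.5)&(P[...,0]<.66)&(P[...,1]>-.34)&(P[...,1]<-.04)
    ms={"orange":(H<15)&(S>160)&(V>120),"green":(H>65)&(H<90)&(S>90),"white":(S<70)&(V>130)}
    for k,mm in ms.items():
        mm=mm&reg&(P[...,2]>.035)
        if k=="white": mm&=P[...,1]<-.235
        Q=P[mm]
        print(" ",k,mm.sum(),"ymin/max",np.percentile(Q[:,1],[2,98]).round(4),"x",np.percentile(Q[:,0],[2,98]).round(4),"zmax",np.percentile(Q[:,2],98).round(4))
    # overall axis fit of top surfaces (no end faces): points with z>0.06
    Q=P[reg&(P[...,2]>.06)]
    c,p,e=fitaxis(Q,0.026,0.044,np.arctan2(.99,-.12))
    d=np.array([np.cos(p[1]),np.sin(p[1])]);nn=np.array([-d[1],d[0]]);pt=c[:2]+nn*p[0]
    at=pt+d*((-0.2-pt[1])/d[1]); 
    print("  rack axis ang",p[1].round(4),"dz",p[2].round(4),"rms",e.round(4),"at y=-.2",at.round(4))
    u=(Q[:,:2]-at)@d; hist,ed=np.histogram(u,bins=np.arange(-.14,.16,.005)); print("  ",dict(zip((ed[:-1]*1000).round().astype(int).tolist(),hist.tolist())))
E
python3 m.py
```

```text
scene0 rod n 96 ang 1.6906 dz -0.002 rms 0.002 x at y=.2 [0.5329 0.2   ] extent 0.1311
 tip pts [0.5366 0.1707 0.1222]
  orange 217 ymin/max [-0.2419 -0.2107] x [0.5495 0.5947] zmax 0.0725
  green 169 ymin/max [-0.1207 -0.0925] x [0.5358 0.5782] zmax 0.0729
  white 272 ymin/max [-0.299  -0.2664] x [0.557  0.6031] zmax 0.0725
  rack axis ang 1.7104 dz -0.0002 rms 0.0024 at y=-.2 [ 0.5659 -0.2   ]
   {-140: 0, -135: 0, -130: 0, -125: 0, -120: 0, -115: 0, -110: 0, -105: 0, -100: 25, -95: 30, -90: 31, -85: 27, -80: 27, -75: 24, -70: 10, -65: 0, -60: 0, -55: 0, -50: 0, -45: 4, -40: 35, -35: 21, -30: 26, -25: 23, -20: 29, -15: 21, -10: 2, -5: 0, 0: 0, 5: 0, 10: 0, 15: 0, 20: 20, 25: 30, 30: 24, 35: 24, 40: 21, 45: 17, 50: 0, 55: 0, 60: 0, 65: 0, 70: 0, 75: 0, 80: 34, 85: 20, 90: 18, 95: 24, 100: 23, 105: 23, 110: 3, 115: 0, 120: 0, 125: 0, 130: 0, 135: 0, 140: 0, 145: 0, 150: 0, 155: 0}
side0 rod n 135 ang 1.7095 dz -0.0005 rms 0.0018 x at y=.2 [0.5316 0.2   ] extent 0.1194
 tip pts [0.5329 0.1789 0.1233]
  orange 121 ymin/max [-0.2351 -0.2038] x [0.5444 0.591 ] zmax 0.0712
  green 70 ymin/max [-0.1122 -0.0823] x [0.5309 0.5715] zmax 0.0727
  white 112 ymin/max [-0.2878 -0.2589] x [0.5507 0.5969] zmax 0.0721
  rack axis ang 1.7038 dz -0.0014 rms 0.0026 at y=-.2 [ 0.5642 -0.2   ]
   {-140: 0, -135: 0, -130: 0, -125: 0, -120: 0, -115: 0, -110: 0, -105: 0, -100: 0, -95: 8, -90: 8, -85: 14, -80: 12, -75: 9, -70: 22, -65: 11, -60: 0, -55: 0, -50: 0, -45: 0, -40: 2, -35: 14, -30: 10, -25: 11, -20: 15, -15: 9, -10: 17, -5: 7, 0: 0, 5: 0, 10: 0, 15: 0, 20: 0, 25: 6, 30: 13, 35: 14, 40: 16, 45: 17, 50: 13, 55: 5, 60: 0, 65: 0, 70: 0, 75: 0, 80: 3, 85: 10, 90: 13, 95: 14, 100: 18, 105: 16, 110: 21, 115: 1, 120: 0, 125: 0, 130: 0, 135: 0, 140: 0, 145: 0, 150: 0, 155: 0}
```

```bash
cat >> h.py <<'E'
from scipy.spatial.transform import Rotation as Ro
def go(x,y,z,ang):
    from cell import arm
    s=arm.observe(); R=Ro.from_rotvec(s["ee_rot"]).as_matrix()
    a=np.arctan2(R[1,0],R[0,0])
    d=R.T@(np.array([x,y,z])-s["position"])*1000
    print("slide",d.round(1),"roll",round((a-ang+np.pi)%(2*np.pi)-np.pi,4),"| ang",a.round(4),"tz",R[:,2].round(4),"pos",s["position"].round(4),"F",s["force"].round(2),"w",round(s["width"],3),"t",s["clock"])
E
python3 -c "
from h import *
go(.569,-.225,.20,1.707)"
```

```text
slide [-611.8 -618.9   26.9] roll 1.0487 | ang 2.7557 tz [-3.0e-04 -1.1e-03 -1.0e+00] pos [0.2351 0.5787 0.2262] F [0.2  0.83 0.07] w 0.998 t 0.15
```

>>> jog_arm(increments=[{"slide":[-15,-15,0],"roll":0.06,"gripper":1},{"slide":[-43,-43,0],"roll":0.17,"gripper":1},{"slide":[-71,-71,0],"roll":0.28,"gripper":1},{"slide":[-100,-100,0],"roll":0.4,"gripper":1},{"slide":[-129,-129,0],"roll":0.52,"gripper":1},{"slide":[-158,-158,0],"roll":0.64,"gripper":1},{"slide":[-187,-187,0],"roll":0.76,"gripper":1},{"slide":[-216,-216,0],"roll":0.88,"gripper":1},{"slide":[-245,-245,0],"roll":1.0,"gripper":1},{"slide":[-274,-274,0],"roll":1.049,"gripper":1}])

```text
clock: 0.98
position: [0.3861, 0.2201, 0.2268]
ee_rot: [-2.073, -2.36, -0.0]
force: [1.7, 0.6, -0.9]
width: 1.003
```

```bash
python3 -c "
from h import *
go(.569,-.225,.20,1.707)"
```

```text
slide [-465.   124.1   26.6] roll -0.0071 | ang 1.6999 tz [ 0.e+00  4.e-04 -1.e+00] pos [0.3861 0.2201 0.2268] F [ 1.69  0.57 -0.88] w 1.003 t 0.9833
```

>>> jog_arm(increments=[{"slide":[-40,10,2],"roll":0,"gripper":1},{"slide":[-80,21,5],"roll":0,"gripper":1},{"slide":[-120,32,8],"roll":0,"gripper":1},{"slide":[-160,43,11],"roll":0,"gripper":1},{"slide":[-200,54,14],"roll":0,"gripper":1},{"slide":[-240,65,17],"roll":0,"gripper":1},{"slide":[-280,76,20],"roll":0,"gripper":1},{"slide":[-320,86,22],"roll":0,"gripper":1},{"slide":[-360,97,24],"roll":0,"gripper":1},{"slide":[-395,107,26],"roll":0,"gripper":1}])

```text
clock: 1.82
position: [0.5458, -0.1575, 0.2005]
ee_rot: [2.066, 2.366, -0.0]
force: [0.5, 0.5, 0.8]
width: 1.002
```

```bash
python3 - <<'E'
from h import *
go(.569,-.225,.20,1.707)
from cell import arm
s=arm.observe(); im=arm.get_image("wrist"); cv2.imwrite("pics/w1.png",im["frame"]); np.savez("pics/w1.npz",pos=s["position"],rot=s["ee_rot"],**im)
go(.569,-.225,.20,1.707)
E
```

```text
slide [-70.   13.9   0.5] roll -0.0009 | ang 1.7061 tz [ 0.e+00 -4.e-04 -1.e+00] pos [ 0.5458 -0.1575  0.2005] F [0.46 0.46 0.8 ] w 1.002 t 1.8167
slide [-62.2  13.9   1.1] roll -0.0072 | ang 1.6998 tz [ 0.002  -0.0057 -1.    ] pos [ 0.5472 -0.1651  0.2007] F [ 2.25 -5.2   2.31] w 1.0 t 1.8667
```

View pics/w1.png

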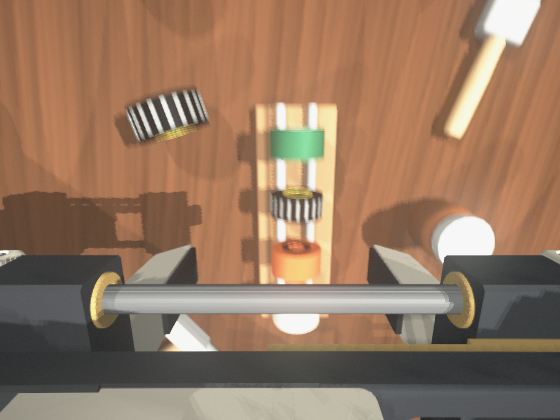

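```bash
cat >> h.py <<'E'
def wcloud(im):
    h,w=im["depth"].shape
    v,u=np.mgrid[0:h,0:w]
    p=np.stack([u,v],-1).reshape(-1,1,2).astype(np.float64)
    r=cv2.undistortPoints(p,im["intrinsics"],im["dist_coeffs"]).reshape(h,w,2)
    d=im["depth"][...,None]
    c=np.concatenate([r*d,d],-1)
    T=im["hand_eye"]; return c@T[:3,:3].T+T[:3,3]   # tool coords
def snap(n,cam="wrist"):
    from cell import arm
    s=arm.observe(); im=arm.get_image(cam); cv2.imwrite(f"pics/{n}.png",im["frame"]); np.savez(f"pics/{n}.npz",pos=s["position"],rot=s["ee_rot"],**im)
    return load(n)
E
python3 - <<'E'
from h import *
im=load("w1"); P=wcloud(im); R=Ro.from_rotvec(im["rot"]).as_matrix(); W=P@R.T+im["pos"]
hsv=cv2.cvtColor(im["frame"],cv2.COLOR_BGR2HSV);H,S=hsv[...,0],hsv[...,1]
reg=np.zeros(H.shape,bool);reg[120:282,262:330]=True
reg&=(W[...,2]>.045)&(W[...,2]<.08)
for k,m in {"green":reg&(H>65)&(H<90)&(S>80),"orange":reg&(H<14)&(S>190)}.items():
    q=W[m];print(k,m.sum(),"x",np.percentile(q[:,0],[2,98]).round(4),"y",np.percentile(q[:,1],[2,98]).round(4),"zmax",q[:,2].max().round(4),"tool y",np.percentile(P[m][:,1],[2,98]).round(4))
m=reg.copy();m[:184]=0;m[222:]=0
q=W[m];print("cap x",np.percentile(q[:,0],[2,98]).round(4),"y",np.percentile(q[:,1],[2,98]).round(4),q[:,2].max().round(4))
E
```

```text
green 980 x [0.537  0.5714] y [-0.1144 -0.0921] zmax 0.07 tool y [-0.0015  0.0329]Traceback (most recent call last):
  File "<stdin>", line 7, in <module>
    return _quantile_unchecked(
        a, q, axis, out, overwrite_input, method, keepdims, weights)
    return _ureduce(a,
                    func=_quantile_ureduce_func,
    ...<5 lines>...
                    overwrite_input=overwrite_input,
                    method=method)
    r = func(a, **kwargs)
    result = _quantile(arr,
                       quantiles=q,
    ...<2 lines>...
                       out=out,
                       weights=wgt)
    slices_having_nans = np.isnan(arr[-1, ...])
                                  ~~~^^^^^^^^^
IndexError: index -1 is out of bounds for axis 0 with size 0
```

>>> jog_arm(increments=[{"slide":[-25,5,0],"roll":0,"gripper":1},{"slide":[-50,10,0],"roll":0,"gripper":1},{"slide":[-72,14.5,0],"roll":0,"gripper":1},{"slide":[-72,14.5,20],"roll":0,"gripper":1},{"slide":[-72,14.5,50],"roll":0,"gripper":1},{"slide":[-72,14.5,80],"roll":0,"gripper":1},{"slide":[-72,14.5,90],"roll":0,"gripper":1},{"slide":[-72,14.5,95],"roll":0,"gripper":1},{"slide":[-72,14.5,95],"roll":0,"gripper":1},{"slide":[-72,14.5,95],"roll":0,"gripper":1}])

```text
clock: 2.7
position: [0.5703, -0.2245, 0.1069]
ee_rot: [2.064, 2.366, 0.001]
force: [0.8, -0.9, 0.6]
width: 0.997
```

```bash
python3 - <<'E'
from h import *
go(.570,-.225,.026,1.707)
im=snap("w2"); P=wcloud(im); R=Ro.from_rotvec(im["rot"]).as_matrix(); W=P@R.T+im["pos"]
hsv=cv2.cvtColor(im["frame"],cv2.COLOR_BGR2HSV);H,S=hsv[...,0],hsv[...,1]
m=(H<14)&(S>190)&(W[...,2]>.045)&(W[...,2]<.08); q=P[m]; print(m.sum(), np.percentile(q,[2,98],axis=0).round(4) if m.any() else 0)
E
```

```text
slide [-0.4 -0.5 80.9] roll -0.0002 | ang 1.7068 tz [ 1.4e-03 -5.0e-04 -1.0e+00] pos [ 0.5703 -0.2245  0.1069] F [ 0.79 -0.9   0.58] w 0.997 t 2.7
0 0
```

View pics/w2.png

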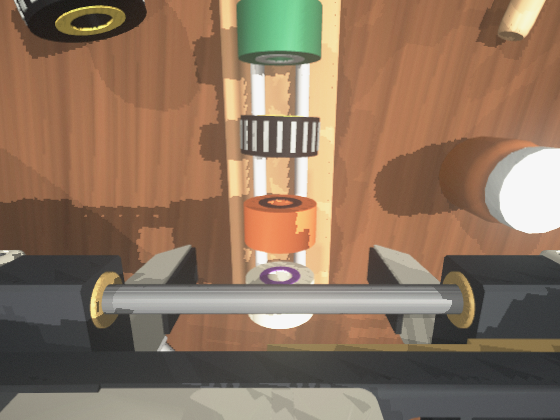

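```bash
python3 - <<'E'
from h import *
im=load("w2"); P=wcloud(im)
hsv=cv2.cvtColor(im["frame"],cv2.COLOR_BGR2HSV)
for r in range(195,256,4): print(r,hsv[r,280],P[r,280].round(4),P[r,262].round(4))
H,S=hsv[...,0],hsv[...,1]
m=(H<14)&(S>150)&(P[...,2]>.03)&(P[...,2]<.06)
m[:190]=0;m[255:]=0;m[:,:235]=0;m[:,325:]=0
q=P[m];print(m.sum(),np.percentile(q,[1,99],axis=0).round(4))
E
```

```text
195 [  9 152 195] [ 0.0174 -0.0021  0.0874] [ 0.0174 -0.0162  0.0873]
199 [  8 112 146] [ 0.0174 -0.0021  0.0745] [ 0.0173 -0.0154  0.0748]
203 [  9 155 227] [ 0.0144 -0.0021  0.074 ] [ 0.0177 -0.0146  0.0613]
207 [  9  97 100] [ 0.0178 -0.0019  0.0503] [ 0.0172 -0.0141  0.0524]
211 [  9 151 177] [ 0.0173 -0.0019  0.0424] [ 0.0172 -0.0135  0.0427]
215 [ 10 155 237] [ 0.0159 -0.0019  0.0381] [ 0.015  -0.0135  0.0411]
219 [ 10 155 237] [ 0.0128 -0.0019  0.0396] [ 0.0121 -0.0135  0.0417]
223 [ 10 157 236] [ 0.0103 -0.0019  0.0388] [ 0.0094 -0.0136  0.0417]
227 [ 10 158 236] [ 0.0075 -0.0019  0.0391] [ 0.0065 -0.0137  0.0422]
231 [ 10 158 236] [ 0.0051 -0.0019  0.0383] [ 0.0037 -0.0137  0.0423]
235 [ 10 158 236] [ 0.0016 -0.0019  0.0404] [ 0.001  -0.0137  0.042 ]
239 [ 10 156 236] [-0.0006 -0.0019  0.0389] [-0.0016 -0.0138  0.0414]
243 [ 10 157 235] [-0.0033 -0.0019  0.0386] [-0.0047 -0.0139  0.0422]
247 [ 10 155 235] [-0.0063 -0.0019  0.0391] [-0.0074 -0.0139  0.0419]
251 [ 10 157 234] [-0.0093 -0.0019  0.0396] [-0.01   -0.0139  0.0413]
255 [ 16 103 233] [-0.0372 -0.0023  0.0964] [-0.0329 -0.017   0.0867]
2597 [[-0.0097 -0.0266  0.0378]
 [ 0.0176  0.0216  0.0581]]
```

>>> jog_arm(increments=[{"slide":[4,-2,20],"roll":0,"gripper":1},{"slide":[4,-2,45],"roll":0,"gripper":1},{"slide":[4,-2,70],"roll":0,"gripper":1},{"slide":[4,-2,80],"roll":0,"gripper":1},{"slide":[4,-2,81],"roll":0,"gripper":1},{"slide":[4,-2,81],"roll":0,"gripper":1},{"slide":[4,-2,81],"roll":0,"gripper":0.45},{"slide":[4,-2,81],"roll":0,"gripper":0.45},{"slide":[4,-2,81],"roll":0,"gripper":0.45},{"slide":[4,-2,81],"roll":0,"gripper":0.45}], newtons=35)

```text
clock: 3.58
position: [0.5676, -0.2206, 0.0256]
ee_rot: [2.065, 2.366, 0.001]
force: [0.1, -0.1, 0.4]
width: 0.766
```

```bash
python3 - <<'E'
from h import *
go(.5697,-.2205,.026,1.707)
E
```

```text
slide [-0.2  2.  -0.4] roll -0.0002 | ang 1.7068 tz [ 1.4e-03 -2.0e-04 -1.0e+00] pos [ 0.5676 -0.2206  0.0256] F [ 0.11 -0.06  0.39] w 0.766 t 3.5833
```

>>> jog_arm(increments=[{"slide":[0,0,0],"roll":0,"gripper":0.3},{"slide":[0,0,0],"roll":0,"gripper":0.3},{"slide":[0,0,0],"roll":0,"gripper":0.3},{"slide":[0,0,0],"roll":0,"gripper":0.3},{"slide":[0,0,0],"roll":0,"gripper":0.3},{"slide":[0,0,0],"roll":0,"gripper":0.3},{"slide":[0,0,0],"roll":0,"gripper":0.3},{"slide":[0,0,0],"roll":0,"gripper":0.3},{"slide":[0,0,0],"roll":0,"gripper":0.3},{"slide":[0,0,0],"roll":0,"gripper":0.3}])

```text
clock: 4.42
position: [0.5678, -0.2204, 0.025]
ee_rot: [2.064, 2.367, 0.001]
force: [4.9, 0.9, 3.6]
width: 0.556
```

```bash
python3 - <<'E'
from h import *
go(.5697,-.2205,.102,1.707)
E
```

```text
slide [ -0.4   1.9 -77. ] roll -0.0 | ang 1.707 tz [ 1.3e-03 -1.0e-04 -1.0e+00] pos [ 0.5678 -0.2204  0.025 ] F [4.87 0.89 3.59] w 0.556 t 4.4167
```

>>> jog_arm(increments=[{"slide":[0,0,-5],"roll":0,"gripper":0.3},{"slide":[0,0,-15],"roll":0,"gripper":0.3},{"slide":[0,0,-35],"roll":0,"gripper":0.3},{"slide":[0,0,-60],"roll":0,"gripper":0.3},{"slide":[10,0,-80],"roll":0,"gripper":0.3},{"slide":[30,2,-90],"roll":0,"gripper":0.3},{"slide":[55,4,-90],"roll":0,"gripper":0.3},{"slide":[85,6,-90],"roll":0,"gripper":0.3},{"slide":[120,8,-90],"roll":0,"gripper":0.3},{"slide":[155,10,-90],"roll":0,"gripper":0.3}])

```text
clock: 5.25
position: [0.5545, -0.0651, 0.1151]
ee_rot: [-2.067, -2.364, 0.002]
force: [0.7, 1.5, -1.8]
width: 0.556
```

>>> jog_arm(increments=[{"slide":[35,2,0],"roll":0,"gripper":0.3},{"slide":[70,4,2],"roll":0,"gripper":0.3},{"slide":[105,6,4],"roll":0,"gripper":0.3},{"slide":[135,8,6],"roll":0,"gripper":0.3},{"slide":[160,9,8],"roll":0,"gripper":0.3},{"slide":[180,10,10],"roll":0,"gripper":0.3},{"slide":[190,10,12],"roll":0,"gripper":0.3},{"slide":[195,10,13],"roll":0,"gripper":0.3},{"slide":[195,10,13],"roll":0,"gripper":0.3},{"slide":[195,10,13],"roll":0,"gripper":0.3}])

```text
clock: 6.08
position: [0.5394, 0.1273, 0.1019]
ee_rot: [2.067, 2.365, -0.001]
force: [-0.7, -1.1, -0.3]
width: 0.558
```

```bash
python3 - <<'E'
from h import *
snap("w3")
go(.5413,.13,.101,1.70)
snap("s3","side"); snap("c3","scene")
E
```

```text
slide [2.7 2.1 0.9] roll 0.0045 | ang 1.7045 tz [ 1.e-04 -9.e-04 -1.e+00] pos [0.5396 0.127  0.1019] F [-0.12 -0.02 -0.28] w 0.551 t 6.1333
```

View pics/w3.png

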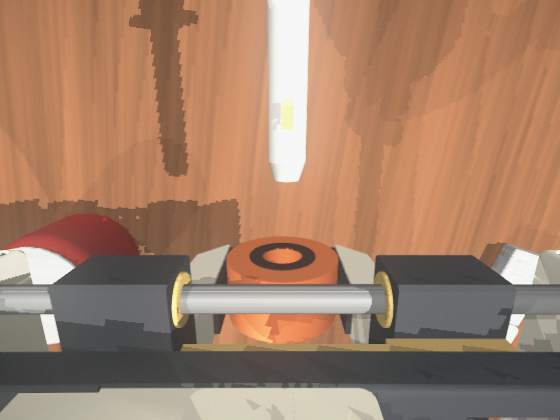

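View pics/s3.png

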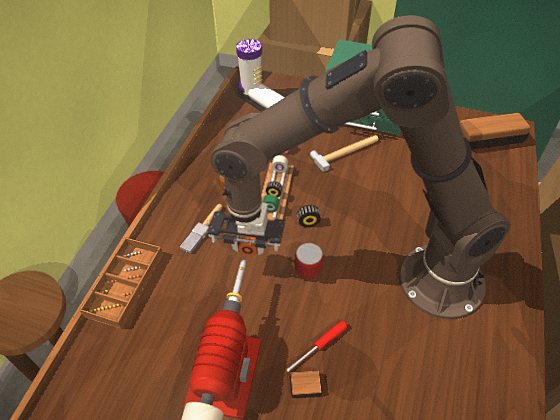

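```bash
cat >> h.py <<'E'
def wray(im,uv,z):
    """pixel -> point on tool plane z"""
    r=cv2.undistortPoints(np.asarray(uv,float).reshape(-1,1,2),im["intrinsics"],im["dist_coeffs"]).reshape(-1,2)
    d=np.c_[r,np.ones(len(r))]@im["hand_eye"][:3,:3].T; o=im["hand_eye"][:3,3]
    return o+d*((z-o[2])/d[:,2])[:,None]
E
python3 - <<'E'
from h import *
im=load("w3"); f=im["frame"]; P=wcloud(im)
zt=im["pos"][2]-.12
hsv=cv2.cvtColor(f,cv2.COLOR_BGR2HSV)
bg=(P[...,2]<0.03)&(P[...,2]>-.06)
uv=[]
for r in range(4,190,8):
    c=np.where(bg[r,240:340]&(hsv[r,240:340,1]<120))[0]+240
    if len(c): uv.append([(c[0]+c[-1])/2,r]); print(r,c[0],c[-1],P[r,(c[0]+c[-1])//2].round(4))
T=wray(im,uv,zt)
T2=T[:-3]; k=np.polyfit(T2[:,0],T2[:,1],1); print("plane axis slope",k[0].round(4),"y at tip x",np.polyval(k,T[-1,0]).round(4),"tip x",T[-1].round(4), "y at x=0",k[1].round(4))
# drum ring
m=(hsv[...,0]<16)&(hsv[...,1]>120); 
fm=(P[...,2]<0.02)&(P[...,2]>-.06)&m; fm[:235]=0;fm[345:]=0;fm[:,220:]&=True;fm[:,:222]=0;fm[:,345:]=0
q=P[fm];print("drum",fm.sum(),np.percentile(q,[1,50,99],axis=0).round(4))
for r in range(240,270,3):
    c=np.where(fm[r])[0]; print(r,c[0] if len(c) else 0,c[-1] if len(c) else 0,P[r,240].round(4))
E
```

```text
4 268 309 [ 0.1142  0.0015 -0.0238]
12 268 309 [ 0.1112  0.0015 -0.0253]
20 268 308 [ 0.1089  0.0015 -0.0245]
28 268 308 [ 0.106   0.0015 -0.0258]
36 268 308 [ 0.1034  0.0016 -0.0256]
44 268 308 [ 0.1012  0.0016 -0.0236]
52 268 308 [ 0.0983  0.0016 -0.0248]
60 268 307 [ 0.0955  0.0012 -0.025 ]
68 268 307 [ 0.0928  0.0013 -0.0246]
76 268 307 [ 0.0899  0.0013 -0.0253]
84 268 307 [ 0.0871  0.0013 -0.0256]
92 268 307 [ 0.0843  0.0013 -0.0249]
100 269 306 [ 0.0811  0.0012 -0.0297]
108 269 306 [ 0.0783  0.0013 -0.0287]
116 269 306 [ 0.0754  0.0013 -0.0266]
124 269 306 [ 0.0724  0.0013 -0.0259]
132 269 306 [ 0.0693  0.0014 -0.0242]
140 269 305 [ 0.0662  0.0014 -0.0246]
148 269 305 [ 0.0631  0.0014 -0.0252]
156 269 305 [ 0.0598  0.0014 -0.0247]
164 270 304 [ 0.0567  0.0014 -0.026 ]
172 272 301 [ 0.053   0.001  -0.0229]
180 275 298 [ 0.0495  0.0011 -0.0225]
plane axis slope 0.0038 y at tip x 0.0015 tip x [ 0.0487  0.0013 -0.0181] y at x=0 0.0013
drum 6148 [[-0.0149 -0.0252 -0.0439]
 [ 0.0111 -0.0002 -0.0351]
 [ 0.0133  0.0236  0.0053]]
240 251 313 [-0.026  -0.0368  0.1028]
243 243 321 [-0.0286 -0.0368  0.1024]
246 237 327 [ 0.0126 -0.0218 -0.0055]
249 232 332 [ 0.0128 -0.0213 -0.0098]
252 229 335 [ 0.0128 -0.0208 -0.0135]
255 227 336 [ 0.0129 -0.0204 -0.0172]
258 226 337 [ 0.0131 -0.0198 -0.0211]
261 226 338 [ 0.0127 -0.0196 -0.0234]
264 226 337 [ 0.0126 -0.0192 -0.0264]
267 226 337 [ 0.0124 -0.0189 -0.0291]
```

>>> jog_arm(increments=[{"slide":[5,2,1],"roll":0.004,"gripper":0.3},{"slide":[12,2,1],"roll":0.004,"gripper":0.3},{"slide":[20,2,1],"roll":0.004,"gripper":0.3},{"slide":[26,2,1],"roll":0.004,"gripper":0.3},{"slide":[31,2,1],"roll":0.004,"gripper":0.3},{"slide":[36,2,1],"roll":0.004,"gripper":0.3},{"slide":[41,2,1],"roll":0.004,"gripper":0.3},{"slide":[46,2,1],"roll":0.004,"gripper":0.3},{"slide":[50,2,1],"roll":0.004,"gripper":0.3},{"slide":[50,2,1],"roll":0.004,"gripper":0.3}])

```text
clock: 7.07
position: [0.5344, 0.1801, 0.1007]
ee_rot: [-2.068, -2.364, -0.0]
force: [-0.0, 0.2, -1.1]
width: 0.551
```

```bash
cat >> h.py <<'E'
TIP=np.array([.5346,.1753]); AX=np.array([np.cos(1.7007),np.sin(1.7007)])
def st():
    from cell import arm
    s=arm.observe(); R=Ro.from_rotvec(s["ee_rot"]).as_matrix()
    d=s["position"][:2]-TIP; n=np.array([AX[1],-AX[0]])
    print("arbx",round(106-1000*d@AX,1),"lat",round(1000*d@n,2),"z",round(1000*s["position"][2],2),"ang",np.arctan2(R[1,0],R[0,0]).round(4),"Ftool",(R.T@s["force"]).round(2),"Tq",(R.T@s["ft_torque"]).round(2),"w",round(s["width"],3),"t",round(s["clock"],2))
E
python3 -c "
from h import *
st(); snap('w4'); st()"
```

```text
arbx 101.3 lat 0.45 z 100.66 ang 1.704 Ftool [0.22 0.02 1.06] Tq [ 0.04 -0.06 -0.03] w 0.551 t 7.07
arbx 102.0 lat 0.49 z 100.7 ang 1.7035 Ftool [-0.06  0.41  1.  ] Tq [ 0.05 -0.06 -0.  ] w 0.555 t 7.12
```

View pics/w4.png

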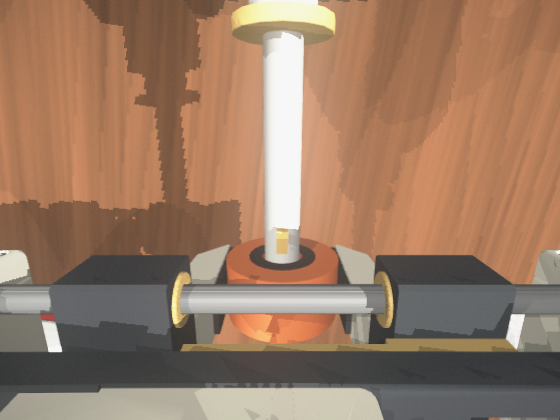

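>>> jog_arm(increments=[{"slide":[3,0,0],"roll":0,"gripper":0.3},{"slide":[6,0,0],"roll":0,"gripper":0.3},{"slide":[9,0,0],"roll":0,"gripper":0.3},{"slide":[12,0,0],"roll":0,"gripper":0.3},{"slide":[15,0,0],"roll":0,"gripper":0.3},{"slide":[18,0,0],"roll":0,"gripper":0.3},{"slide":[21,0,0],"roll":0,"gripper":0.3},{"slide":[24,0,0],"roll":0,"gripper":0.3},{"slide":[27,0,0],"roll":0,"gripper":0.3},{"slide":[30,0,0],"roll":0,"gripper":0.3}])

```text
clock: 7.95
position: [0.5307, 0.209, 0.1007]
ee_rot: [-2.07, -2.363, -0.0]
force: [0.8, -1.1, -0.8]
width: 0.557
```

```bash
python3 - <<'E'
from h import *
st()
im=load("w4");P=wcloud(im)
for r in (4,10,20,30,36,40): print(r,P[r,250].round(4),P[r,320].round(4))
s=106-1000*((im["pos"][:2]-TIP)@AX); print(s)
E
```

```text
arbx 72.0 lat 0.47 z 100.74 ang 1.7029 Ftool [-1.2   0.67  0.77] Tq [ 0.07 -0.34  0.05] w 0.557 t 7.95
4 [ 0.1113 -0.0114 -0.0332] [0.1519 0.0261 0.1017]
10 [ 0.1093 -0.0114 -0.0343] [ 0.1095  0.0122 -0.0336]
20 [ 0.1063 -0.0114 -0.0344] [ 0.1066  0.0123 -0.0331]
30 [ 0.1051 -0.0122 -0.0268] [ 0.1053  0.0132 -0.0258]
36 [ 0.1057 -0.0133 -0.0151] [ 0.1052  0.0141 -0.0176]
40 [ 0.1056 -0.0138 -0.0093] [ 0.1053  0.0149 -0.0108]
101.25156353782687
```

>>> jog_arm(increments=[{"slide":[5,0,0],"roll":0.002,"gripper":0.3},{"slide":[11,0,0],"roll":0.002,"gripper":0.3},{"slide":[17,0,0],"roll":0.002,"gripper":0.3},{"slide":[23,0,0],"roll":0.002,"gripper":0.3},{"slide":[29,0,0],"roll":0.002,"gripper":0.3},{"slide":[35,0,0],"roll":0.002,"gripper":0.3},{"slide":[41,0,0],"roll":0.002,"gripper":0.3},{"slide":[47,0,0],"roll":0.002,"gripper":0.3},{"slide":[52,0,0],"roll":0.002,"gripper":0.3},{"slide":[54,0,0],"roll":0.002,"gripper":0.3}])

```text
clock: 8.78
position: [0.5234, 0.2633, 0.1007]
ee_rot: [-2.071, -2.362, -0.0]
force: [-0.3, 0.1, -1.9]
width: 0.555
```

```bash
python3 -c "
from h import *
st(); snap('w5');snap('s5','side'); st()"
```

```text
arbx 17.3 lat 0.25 z 100.66 ang 1.7018 Ftool [ 0.13 -0.24  1.85] Tq [ 0.07 -0.05  0.02] w 0.555 t 8.78
arbx 17.9 lat 0.32 z 100.69 ang 1.7014 Ftool [-1.01 -0.65  1.77] Tq [ 0.05 -0.06  0.03] w 0.556 t 8.88
```

View pics/w5.png

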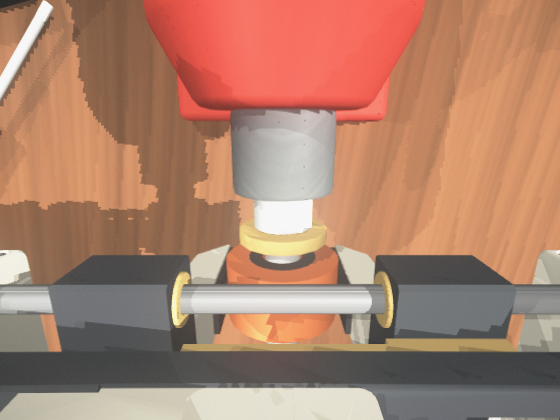

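>>> jog_arm(increments=[{"slide":[0,0,0],"roll":0,"gripper":0.9},{"slide":[0,0,0],"roll":0,"gripper":0.9},{"slide":[0,0,0],"roll":0,"gripper":0.9},{"slide":[0,0,0],"roll":0,"gripper":0.9},{"slide":[0,0,-10],"roll":0,"gripper":1},{"slide":[0,0,-30],"roll":0,"gripper":1},{"slide":[0,0,-60],"roll":0,"gripper":1},{"slide":[-20,0,-80],"roll":0,"gripper":1},{"slide":[-50,0,-90],"roll":0,"gripper":1},{"slide":[-85,0,-90],"roll":0,"gripper":1}])

```text
clock: 9.72
position: [0.5361, 0.179, 0.194]
ee_rot: [2.068, 2.363, 0.008]
force: [0.9, -0.7, -0.9]
width: 1.004
```

```bash
python3 -c "
from h import *
st(); go(.5758,-.278,.107,1.707)"
```

```text
arbx 102.5 lat 1.95 z 194.04 ang 1.7041 Ftool [-0.81  0.77  0.94] Tq [ 0.   -0.14 -0.02] w 1.004 t 9.72
slide [-458.4  -21.8   85.9] roll -0.0029 | ang 1.7041 tz [ 0.0044  0.0028 -1.    ] pos [0.5361 0.179  0.194 ] F [ 0.88 -0.7  -0.94] w 1.004 t 9.7167
```

>>> jog_arm(increments=[{"slide":[-40,-2,0],"roll":-0.003,"gripper":1},{"slide":[-80,-4,0],"roll":-0.003,"gripper":1},{"slide":[-120,-6,0],"roll":-0.003,"gripper":1},{"slide":[-160,-7,0],"roll":-0.003,"gripper":1},{"slide":[-200,-9,0],"roll":-0.003,"gripper":1},{"slide":[-240,-11,0],"roll":-0.003,"gripper":1},{"slide":[-280,-13,0],"roll":-0.003,"gripper":1},{"slide":[-320,-15,0],"roll":-0.003,"gripper":1},{"slide":[-360,-17,10],"roll":-0.003,"gripper":1},{"slide":[-395,-18,20],"roll":-0.003,"gripper":1}])

```text
clock: 10.55
position: [0.568, -0.2195, 0.172]
ee_rot: [2.069, 2.361, 0.001]
force: [0.3, 0.3, -0.5]
width: 1.002
```

>>> jog_arm(increments=[{"slide":[-28,-1,20],"roll":-0.002,"gripper":1},{"slide":[-48,-2,40],"roll":-0.002,"gripper":1},{"slide":[-58,-2,55],"roll":-0.002,"gripper":1},{"slide":[-60,-2,60],"roll":-0.002,"gripper":1},{"slide":[-60,-2,60],"roll":-0.002,"gripper":1},{"slide":[-60,-2,60],"roll":-0.002,"gripper":1},{"slide":[-60,-2,60],"roll":-0.002,"gripper":1},{"slide":[-60,-2,60],"roll":-0.002,"gripper":1},{"slide":[-60,-2,60],"roll":-0.002,"gripper":1},{"slide":[-60,-2,60],"roll":-0.002,"gripper":1}])

```text
clock: 11.38
position: [0.5744, -0.2752, 0.1114]
ee_rot: [2.065, 2.367, 0.001]
force: [-0.3, 0.4, 0.2]
width: 1.001
```

```bash
python3 - <<'E'
from h import *
go(.5758,-.278,.026,1.707)
im=snap("w6"); P=wcloud(im); snap("c6","scene")
R=Ro.from_rotvec(im["rot"]).as_matrix(); W=P@R.T+im["pos"]
hsv=cv2.cvtColor(im["frame"],cv2.COLOR_BGR2HSV)
for r in range(180,275,6): print(r,hsv[r,280],P[r,280].round(4),"z",W[r,280,2].round(4))
m=(W[...,2]>.06)&(W[...,2]<.08);m[:,:230]=0;m[:,335:]=0;m[280:]=0;m[:180]=0
q=P[m];print(m.sum(),np.percentile(q,[1,99],axis=0).round(4))
E
```

```text
slide [-2.9  0.9 85.4] roll -0.0002 | ang 1.7068 tz [ 1.e-03  1.e-04 -1.e+00] pos [ 0.5744 -0.2752  0.1114] F [-0.34  0.4   0.17] w 1.001 t 11.3833
180 [ 19  91 242] [ 0.0266 -0.0022  0.1015] z 0.0099
186 [ 19  90 242] [ 0.0218 -0.0022  0.1007] z 0.0107
192 [ 19  92 242] [ 0.0167 -0.0022  0.1012] z 0.0102
198 [ 19  91 242] [ 0.0117 -0.0022  0.1007] z 0.0107
204 [164  45 163] [ 0.0111 -0.0021  0.0838] z 0.0276
210 [ 23  28 234] [ 0.0079 -0.0021  0.0778] z 0.0336
216 [  9  35 188] [ 0.0105 -0.002   0.0536] z 0.0578
222 [ 26  15 245] [ 0.0098 -0.0019  0.0426] z 0.0688
228 [ 25  14 245] [ 0.0054 -0.0019  0.0434] z 0.068
234 [ 24  16 245] [ 0.0011 -0.0019  0.0436] z 0.0678
240 [ 28  15 244] [-0.0036 -0.0019  0.0449] z 0.0666
246 [ 28  16 244] [-0.0074 -0.0019  0.0435] z 0.0679
252 [ 26  16 244] [-0.0115 -0.0019  0.0429] z 0.0685
258 [ 26  17 244] [-0.0163 -0.002   0.044 ] z 0.0674
264 [ 13 111 159] [-0.0533 -0.0024  0.1127] z -0.0013
270 [ 12 115 175] [-0.0592 -0.0024  0.1125] z -0.0011
2266 [[-0.0169 -0.0175  0.0423]
 [ 0.011   0.0194  0.0513]]
```

View pics/w6.png

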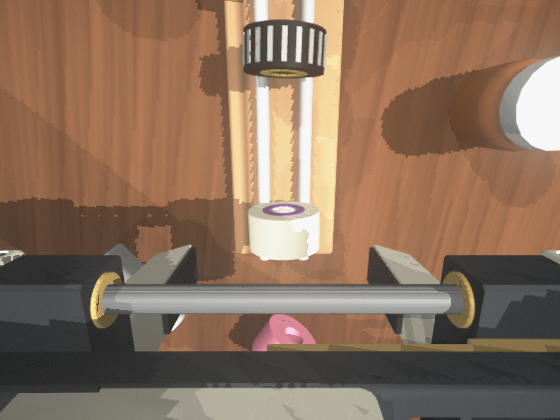

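View pics/c6.png

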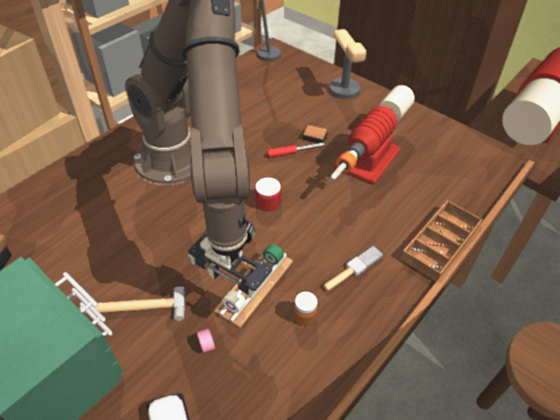

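>>> jog_arm(increments=[{"slide":[-3,1,25],"roll":0,"gripper":1},{"slide":[-3,1,50],"roll":0,"gripper":1},{"slide":[-3,1,75],"roll":0,"gripper":0.8},{"slide":[-3,1,85],"roll":0,"gripper":0.7},{"slide":[-3,1,86],"roll":0,"gripper":0.65},{"slide":[-3,1,86],"roll":0,"gripper":0.3},{"slide":[-3,1,86],"roll":0,"gripper":0.3},{"slide":[-3,1,86],"roll":0,"gripper":0.3},{"slide":[-3,1,86],"roll":0,"gripper":0.3},{"slide":[-3,1,86],"roll":0,"gripper":0.3}])

```text
clock: 12.32
position: [0.5762, -0.2792, 0.0261]
ee_rot: [2.065, 2.364, 0.001]
force: [-0.8, -0.3, 5.5]
width: 0.553
```

>>> jog_arm(increments=[{"slide":[0,0,0],"roll":0,"gripper":0.3},{"slide":[0,0,0],"roll":0,"gripper":0.3},{"slide":[0,0,0],"roll":0,"gripper":0.3},{"slide":[0,0,0],"roll":0,"gripper":0.3},{"slide":[0,0,0],"roll":0,"gripper":0.3},{"slide":[0,0,0],"roll":0,"gripper":0.3},{"slide":[0,0,0],"roll":0,"gripper":0.3},{"slide":[0,0,0],"roll":0,"gripper":0.3},{"slide":[0,0,0],"roll":0,"gripper":0.3},{"slide":[0,0,0],"roll":0,"gripper":0.3}])

```text
clock: 13.15
position: [0.5762, -0.2792, 0.0261]
ee_rot: [2.065, 2.365, 0.002]
force: [-1.4, 0.2, 7.5]
width: 0.555
```

```bash
python3 -c "
from h import *
st(); go(.5346+.0055,.13,.1005,1.7015)"
```

```text
arbx 562.0 lat -17.59 z 26.1 ang 1.7057 Ftool [ 0.4  -1.34 -7.55] Tq [ 0.18 -0.02  0.02] w 0.555 t 13.15
slide [410.3  19.4 -74.8] roll 0.0042 | ang 1.7057 tz [ 2.2e-03 -7.0e-04 -1.0e+00] pos [ 0.5762 -0.2792  0.0261] F [-1.39  0.22  7.54] w 0.555 t 13.15
```

>>> jog_arm(increments=[{"slide":[0,0,-5],"roll":0,"gripper":0.3},{"slide":[0,0,-20],"roll":0,"gripper":0.3},{"slide":[0,0,-45],"roll":0,"gripper":0.3},{"slide":[5,0,-70],"roll":0,"gripper":0.3},{"slide":[20,1,-85],"roll":0,"gripper":0.3},{"slide":[45,3,-90],"roll":0,"gripper":0.3},{"slide":[75,4,-90],"roll":0,"gripper":0.3},{"slide":[110,6,-90],"roll":0,"gripper":0.3},{"slide":[145,7,-90],"roll":0,"gripper":0.3},{"slide":[180,9,-90],"roll":0.004,"gripper":0.3}])

```text
clock: 13.98
position: [0.5593, -0.0977, 0.1151]
ee_rot: [-2.072, -2.361, -0.0]
force: [0.9, 0.2, -0.8]
width: 0.556
```

>>> jog_arm(increments=[{"slide":[35,1,0],"roll":0,"gripper":0.3},{"slide":[70,3,2],"roll":0,"gripper":0.3},{"slide":[105,4,4],"roll":0,"gripper":0.3},{"slide":[140,6,6],"roll":0,"gripper":0.3},{"slide":[170,7,8],"roll":0,"gripper":0.3},{"slide":[200,9,10],"roll":0,"gripper":0.3},{"slide":[220,10,12],"roll":0,"gripper":0.3},{"slide":[228,10,13],"roll":0,"gripper":0.3},{"slide":[230,10,13],"roll":0,"gripper":0.3},{"slide":[230,10,13],"roll":0,"gripper":0.3}])

```text
clock: 14.82
position: [0.5398, 0.1297, 0.1019]
ee_rot: [2.071, 2.362, -0.001]
force: [0.8, -0.3, -2.0]
width: 0.557
```

```bash
cat > rodw.py <<'E'
from h import *
import sys
def rod(n,lo,hi):
    im=load(n); P=wcloud(im); zt=im["pos"][2]-.12; hsv=cv2.cvtColor(im["frame"],cv2.COLOR_BGR2HSV)
    bg=(P[...,2]<0.0)&(P[...,2]>-.06); uv=[]
    for r in range(lo,hi,6):
        c=np.where(bg[r,240:330]&(hsv[r,240:330,1]<120))[0]+240
        if len(c): uv.append([(c[0]+c[-1])/2,r])
    T=wray(im,uv,zt);k=np.polyfit(T[:,0],T[:,1],1); print("rod slope",k[0].round(4),"y at x=.03",np.polyval(k,.03).round(4),"x range",T[[0,-1],0].round(4),"rodz",np.median([P[int(r),int(c),2] for c,r in uv]).round(4))
    m=(P[...,2]<0.02)&(P[...,2]>-.06)&(P[...,0]>-.02); m[:225]=0;m[285:]=0;m[:,:215]=0;m[:,350:]=0
    fr=m&(P[...,0]>.008)&(P[...,0]<.02)
    q=P[fr];print("front face x",np.median(q[:,0]).round(4),"zmin",np.percentile(P[m][:,2],1).round(4))
    for r in (252,258,264):
        c=np.where(m[r])[0]; w=np.where(hsv[r,220:345,1]<110)[0]+220; print(r,c[0],c[-1],"mid",(c[0]+c[-1])/2,P[r,235].round(4),P[r,330].round(4))
rod(sys.argv[1],int(sys.argv[2]),int(sys.argv[3]))
E
python3 -c "
from h import *
st(); snap('w7')"; python3 rodw.py w7 4 160
```

```text
arbx 151.9 lat -0.74 z 101.9 ang 1.702 Ftool [-0.35  0.75  1.99] Tq [ 0.03 -0.08 -0.01] w 0.557 t 14.82
rod slope 0.012 y at x=.03 0.0001 x range [0.1159 0.0599] rodz -0.025
front face x 0.0145 zmin -0.0421
252 215 349 mid 282.0 [ 0.0139 -0.0228 -0.0162] [ 0.0155  0.0215 -0.0197]
258 215 349 mid 282.0 [ 0.0143 -0.0217 -0.0238] [ 0.0151  0.0206 -0.0256]
264 215 349 mid 282.0 [ 0.0141 -0.0209 -0.0297] [ 0.0151  0.0198 -0.0317]
```

View pics/w7.png

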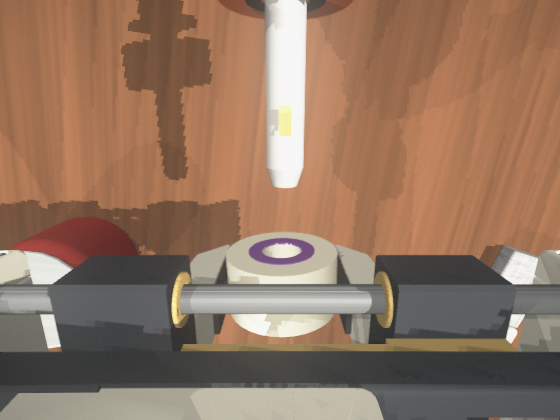

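>>> jog_arm(increments=[{"slide":[8,1.1,0],"roll":0.001,"gripper":0.3},{"slide":[16,1.1,0],"roll":0.001,"gripper":0.3},{"slide":[22,1.1,0],"roll":0.001,"gripper":0.3},{"slide":[27,1.1,0],"roll":0.001,"gripper":0.3},{"slide":[32,1.1,0],"roll":0.001,"gripper":0.3},{"slide":[36,1.1,0],"roll":0.001,"gripper":0.3},{"slide":[40,1.1,0],"roll":0.001,"gripper":0.3},{"slide":[44,1.1,0],"roll":0.001,"gripper":0.3},{"slide":[48,1.1,0],"roll":0.001,"gripper":0.3},{"slide":[48,1.1,0],"roll":0.001,"gripper":0.3}])

```text
clock: 15.7
position: [0.5346, 0.179, 0.1017]
ee_rot: [-2.071, -2.362, -0.0]
force: [-0.4, 0.3, -1.3]
width: 0.555
```

```bash
python3 -c "
from h import *
st()"
```

```text
arbx 102.3 lat 0.45 z 101.66 ang 1.7018 Ftool [ 0.33 -0.41  1.32] Tq [ 0.02 -0.08 -0.04] w 0.555 t 15.7
```

>>> jog_arm(increments=[{"slide":[4,0,0],"roll":0,"gripper":0.3},{"slide":[8,0,0],"roll":0,"gripper":0.3},{"slide":[12,0,0],"roll":0,"gripper":0.3},{"slide":[16,0,0],"roll":0,"gripper":0.3},{"slide":[20,0,0],"roll":0,"gripper":0.3},{"slide":[25,0,0],"roll":0,"gripper":0.3},{"slide":[30,0,0],"roll":0,"gripper":0.3},{"slide":[35,0,0],"roll":0,"gripper":0.3},{"slide":[40,0,0],"roll":0,"gripper":0.3},{"slide":[45,0,0],"roll":0,"gripper":0.3}])

```text
clock: 16.53
position: [0.5287, 0.2232, 0.1017]
ee_rot: [-2.072, -2.361, -0.0]
force: [-0.1, 0.7, -1.2]
width: 0.556
```

```bash
python3 -c "
from h import *
st()"
```

```text
arbx 57.7 lat 0.37 z 101.71 ang 1.701 Ftool [ 0.74 -0.01  1.17] Tq [ 0.02 -0.09  0.  ] w 0.556 t 16.53
```

>>> jog_arm(increments=[{"slide":[2,0,0],"roll":0,"gripper":0.3},{"slide":[4,0,0],"roll":0,"gripper":0.3},{"slide":[6,0,0],"roll":0,"gripper":0.3},{"slide":[8,0,0],"roll":0,"gripper":0.3},{"slide":[10,0,0],"roll":0,"gripper":0.3},{"slide":[12,0,0],"roll":0,"gripper":0.3},{"slide":[14,0,0],"roll":0,"gripper":0.3},{"slide":[15,0,0],"roll":0,"gripper":0.3},{"slide":[15,0,0],"roll":0,"gripper":0.3},{"slide":[15,0,0],"roll":0,"gripper":0.3}])

```text
clock: 17.37
position: [0.527, 0.2375, 0.1017]
ee_rot: [-2.072, -2.361, -0.0]
force: [-0.1, -0.4, -1.0]
width: 0.559
```

```bash
python3 -c "
from h import *
st();snap('w8')"
```

```text
arbx 43.3 lat 0.49 z 101.74 ang 1.7009 Ftool [-0.42 -0.14  1.04] Tq [ 0.05 -0.08  0.01] w 0.559 t 17.37
```

View pics/w8.png

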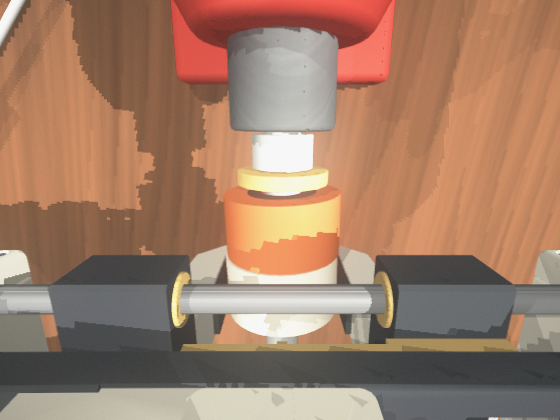

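>>> jog_arm(increments=[{"slide":[1,0,0],"roll":0,"gripper":0.3},{"slide":[2,0,0],"roll":0,"gripper":0.3},{"slide":[3,0,0],"roll":0,"gripper":0.3},{"slide":[4,0,0],"roll":0,"gripper":0.3},{"slide":[5,0,0],"roll":0,"gripper":0.3},{"slide":[6,0,0],"roll":0,"gripper":0.3},{"slide":[6,0,0],"roll":0,"gripper":0.3},{"slide":[6,0,0],"roll":0,"gripper":0.3},{"slide":[6,0,0],"roll":0,"gripper":0.3},{"slide":[6,0,0],"roll":0,"gripper":0.3}])

```text
clock: 18.25
position: [0.5263, 0.2418, 0.1017]
ee_rot: [2.074, 2.359, -0.002]
force: [-0.1, -6.2, 0.4]
width: 0.554
```

```bash
python3 -c "
from h import *
st()"
```

```text
arbx 39.0 lat 0.39 z 101.71 ang 1.6993 Ftool [-6.13 -0.91 -0.36] Tq [ 0.16 -1.22  0.07] w 0.554 t 18.25
```

>>> jog_arm(increments=[{"slide":[-2,0,0],"roll":0,"gripper":0.3},{"slide":[-3,0,0],"roll":0,"gripper":0.9},{"slide":[-3,0,0],"roll":0,"gripper":0.9},{"slide":[-3,0,0],"roll":0,"gripper":0.9},{"slide":[-3,0,0],"roll":0,"gripper":0.9},{"slide":[-3,0,-10],"roll":0,"gripper":1},{"slide":[-3,0,-35],"roll":0,"gripper":1},{"slide":[-3,0,-65],"roll":0,"gripper":1},{"slide":[-25,0,-85],"roll":0,"gripper":1},{"slide":[-55,0,-90],"roll":0,"gripper":1}])

```text
clock: 19.08
position: [0.5349, 0.1918, 0.1957]
ee_rot: [2.066, 2.365, 0.009]
force: [0.8, -0.9, -0.4]
width: 1.002
```

```bash
python3 -c "
from h import *
st(); go(.5603,-.159,.112,1.707);snap('c9','scene');snap('s9','side')
f=[cv2.resize(load(n)['frame'][a:a+100,b:b+130],None,fx=3,fy=3) for n,a,b in(('c9',110,300),('s9',240,180))]
cv2.imwrite('pics/cs9.png',np.hstack(f))"
```

```text
arbx 89.7 lat 2.41 z 195.67 ang 1.7059 Ftool [-1.04  0.69  0.42] Tq [-0.03 -0.13  0.01] w 1.002 t 19.08
slide [-351.2  -22.5   82.6] roll -0.0011 | ang 1.7059 tz [ 0.0047  0.0034 -1.    ] pos [0.5349 0.1918 0.1957] F [ 0.82 -0.94 -0.42] w 1.002 t 19.0833
```

View pics/cs9.png

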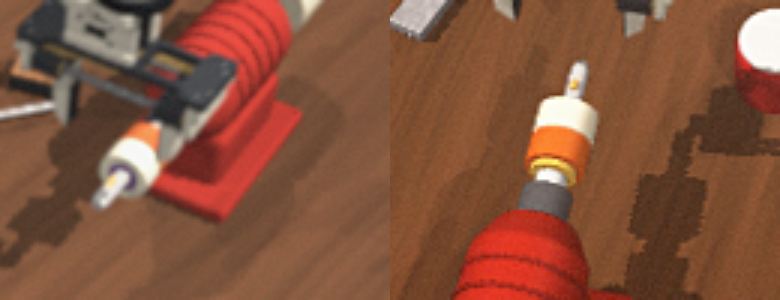

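>>> jog_arm(increments=[{"slide":[-40,-2,0],"roll":-0.005,"gripper":1},{"slide":[-80,-4,0],"roll":-0.005,"gripper":1},{"slide":[-120,-6,0],"roll":-0.005,"gripper":1},{"slide":[-160,-8,0],"roll":-0.005,"gripper":1},{"slide":[-200,-11,0],"roll":-0.005,"gripper":1},{"slide":[-240,-13,0],"roll":-0.005,"gripper":1},{"slide":[-280,-16,10],"roll":-0.005,"gripper":1},{"slide":[-315,-18,25],"roll":-0.005,"gripper":1},{"slide":[-335,-19,40],"roll":-0.005,"gripper":1},{"slide":[-345,-20,60],"roll":-0.005,"gripper":1}])

```text
clock: 20.02
position: [0.5586, -0.1605, 0.1327]
ee_rot: [2.07, 2.359, 0.0]
force: [-0.1, 0.4, -0.9]
width: 1.001
```

>>> jog_arm(increments=[{"slide":[-3,0,12],"roll":0,"gripper":1},{"slide":[-4,0,20],"roll":0,"gripper":1},{"slide":[-4,0,22],"roll":0,"gripper":1},{"slide":[-4,0,22],"roll":0,"gripper":1},{"slide":[-4,0,22],"roll":0,"gripper":1},{"slide":[-4,0,22],"roll":0,"gripper":1},{"slide":[-4,0,22],"roll":0,"gripper":1},{"slide":[-4,0,22],"roll":0,"gripper":1},{"slide":[-4,0,22],"roll":0,"gripper":1},{"slide":[-4,0,22],"roll":0,"gripper":1}])

```text
clock: 20.85
position: [0.5588, -0.1597, 0.11]
ee_rot: [2.066, 2.366, 0.0]
force: [-1.1, -0.4, -0.0]
width: 0.997
```

```bash
python3 - <<'E'
from h import *
go(.5594,-.159,.0255,1.707)
im=snap("w10"); P=wcloud(im)
R=Ro.from_rotvec(im["rot"]).as_matrix(); W=P@R.T+im["pos"]
m=(W[...,2]>.055)&(W[...,2]<.08);m[:,:230]=0;m[:,335:]=0;m[280:]=0;m[:170]=0
q=P[m];print(m.sum(),np.percentile(q,[1,99],axis=0).round(4))
for r in range(200,262,6):
    c=np.where(m[r])[0]; print(r,P[r,280].round(4),W[r,280,2].round(4),(c[0],c[-1]) if len(c) else 0)
E
```

```text
slide [ 0.6  0.6 84.5] roll -0.0011 | ang 1.7059 tz [ 4.e-04  1.e-04 -1.e+00] pos [ 0.5588 -0.1597  0.11  ] F [-1.05 -0.39 -0.  ] w 0.997 t 20.85
2439 [[-0.0134 -0.0212  0.0406]
 [ 0.0109  0.0225  0.0544]]
200 [ 0.0102 -0.0022  0.1001] 0.0098 0
206 [ 0.0107 -0.0021  0.079 ] 0.0309 0
212 [ 0.0067 -0.0021  0.0768] 0.0332 0
218 [ 0.0104 -0.0019  0.0495] 0.0605 (np.int64(252), np.int64(317))
224 [ 0.0085 -0.0019  0.0424] 0.0675 (np.int64(252), np.int64(316))
230 [ 0.0044 -0.0019  0.0422] 0.0677 (np.int64(252), np.int64(316))
236 [ 0.0002 -0.0019  0.0424] 0.0676 (np.int64(252), np.int64(315))
242 [-0.004  -0.0019  0.0422] 0.0677 (np.int64(252), np.int64(315))
248 [-0.0083 -0.0019  0.0422] 0.0678 (np.int64(253), np.int64(314))
254 [-0.0123 -0.0019  0.0415] 0.0684 (np.int64(269), np.int64(302))
260 [-0.0427 -0.0023  0.0983] 0.0117 0
```

View pics/w10.png

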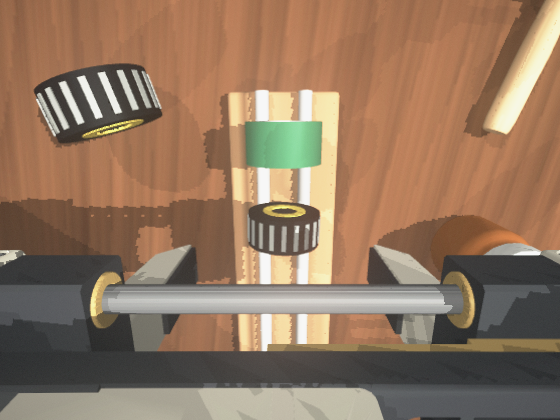

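>>> jog_arm(increments=[{"slide":[-1,1,25],"roll":-0.001,"gripper":1},{"slide":[-1,1,50],"roll":-0.001,"gripper":1},{"slide":[-1,1,74],"roll":-0.001,"gripper":0.8},{"slide":[-1,1,83],"roll":-0.001,"gripper":0.7},{"slide":[-1,1,84],"roll":-0.001,"gripper":0.65},{"slide":[-1,1,84],"roll":-0.001,"gripper":0.3},{"slide":[-1,1,84],"roll":-0.001,"gripper":0.3},{"slide":[-1,1,84],"roll":-0.001,"gripper":0.3},{"slide":[-1,1,84],"roll":-0.001,"gripper":0.3},{"slide":[-1,1,84],"roll":-0.001,"gripper":0.3}], newtons=40)

```text
clock: 21.73
position: [0.5604, -0.161, 0.0269]
ee_rot: [2.065, 2.366, 0.002]
force: [-2.1, -0.6, 7.1]
width: 0.554
```

>>> jog_arm(increments=[{"slide":[0,0,0],"roll":0,"gripper":0.3},{"slide":[0,0,0],"roll":0,"gripper":0.3},{"slide":[0,0,0],"roll":0,"gripper":0.3},{"slide":[0,0,0],"roll":0,"gripper":0.3},{"slide":[0,0,0],"roll":0,"gripper":0.3},{"slide":[0,0,0],"roll":0,"gripper":0.3},{"slide":[0,0,0],"roll":0,"gripper":0.3},{"slide":[0,0,0],"roll":0,"gripper":0.3},{"slide":[0,0,0],"roll":0,"gripper":0.3},{"slide":[0,0,0],"roll":0,"gripper":0.3}])

```text
clock: 22.57
position: [0.5604, -0.161, 0.0269]
ee_rot: [2.065, 2.366, 0.002]
force: [-1.9, -0.1, 7.0]
width: 0.558
```

```bash
python3 -c "
from h import *
st(); go(.5409,.13,.1015,1.7012)"
```

```text
arbx 442.8 lat -17.94 z 26.93 ang 1.7066 Ftool [ 0.2  -1.93 -7.02] Tq [ 0.43  0.05 -0.04] w 0.558 t 22.57
slide [291.   20.2 -74.6] roll 0.0054 | ang 1.7066 tz [ 1.7e-03 -1.0e-04 -1.0e+00] pos [ 0.5604 -0.161   0.0269] F [-1.95 -0.06  7.02] w 0.558 t 22.5667
```

>>> jog_arm(increments=[{"slide":[0,0,-5],"roll":0,"gripper":0.3},{"slide":[0,0,-20],"roll":0,"gripper":0.3},{"slide":[0,0,-45],"roll":0,"gripper":0.3},{"slide":[0,0,-70],"roll":0,"gripper":0.3},{"slide":[3,0,-88],"roll":0,"gripper":0.3},{"slide":[13,1,-92],"roll":0,"gripper":0.3},{"slide":[33,2,-92],"roll":0,"gripper":0.3},{"slide":[60,4,-92],"roll":0,"gripper":0.3},{"slide":[90,6,-92],"roll":0,"gripper":0.3},{"slide":[120,8,-92],"roll":0.005,"gripper":0.3}])

```text
clock: 23.4
position: [0.5507, -0.0388, 0.1171]
ee_rot: [-2.071, -2.361, 0.0]
force: [0.1, 0.4, -1.8]
width: 0.554
```

>>> jog_arm(increments=[{"slide":[30,2,0],"roll":0,"gripper":0.3},{"slide":[60,4,2],"roll":0,"gripper":0.3},{"slide":[90,6,4],"roll":0,"gripper":0.3},{"slide":[115,8,7],"roll":0,"gripper":0.3},{"slide":[140,10,10],"roll":0,"gripper":0.3},{"slide":[158,11,13],"roll":0,"gripper":0.3},{"slide":[167,12,14],"roll":0,"gripper":0.3},{"slide":[170,12,14],"roll":0,"gripper":0.3},{"slide":[170,12,14],"roll":0,"gripper":0.3},{"slide":[170,12,14],"roll":0,"gripper":0.3}])

```text
clock: 24.23
position: [0.5413, 0.1281, 0.1038]
ee_rot: [2.073, 2.36, -0.001]
force: [0.7, -1.2, -0.6]
width: 0.554
```

```bash
python3 -c "
from h import *
st(); snap('w11')"; python3 rodw.py w11 140 165
```

```text
arbx 153.7 lat 0.49 z 103.82 ang 1.7004 Ftool [-1.31  0.52  0.64] Tq [ 0.01 -0.09 -0.03] w 0.554 t 24.23
rod slope -0.0002 y at x=.03 -0.0006 x range [0.0656 0.0554] rodz -0.023
front face x 0.0116 zmin -0.0407
252 215 349 mid 282.0 [ 0.0124 -0.0234 -0.0125] [ 0.011   0.0231 -0.0094]
258 215 349 mid 282.0 [ 0.0125 -0.0224 -0.0198] [ 0.0112  0.022  -0.017 ]
264 215 349 mid 282.0 [ 0.0119 -0.0217 -0.0249] [ 0.0111  0.0211 -0.0233]
```

View pics/w11.png

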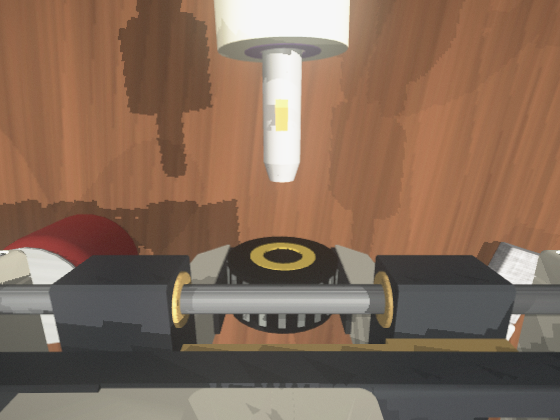

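>>> jog_arm(increments=[{"slide":[8,0,1],"roll":0,"gripper":0.3},{"slide":[16,0,1],"roll":0,"gripper":0.3},{"slide":[24,0,1],"roll":0,"gripper":0.3},{"slide":[30,0,1],"roll":0,"gripper":0.3},{"slide":[35,0,1],"roll":0,"gripper":0.3},{"slide":[40,0,1],"roll":0,"gripper":0.3},{"slide":[44,0,1],"roll":0,"gripper":0.3},{"slide":[48,0,1],"roll":0,"gripper":0.3},{"slide":[52,0,1],"roll":0,"gripper":0.3},{"slide":[52,0,1],"roll":0,"gripper":0.3}])

```text
clock: 25.12
position: [0.5343, 0.182, 0.1027]
ee_rot: [-2.07, -2.363, -0.0]
force: [0.3, 0.1, -1.2]
width: 0.556
```

```bash
python3 -c "
from h import *
st()"
```

```text
arbx 99.4 lat 0.53 z 102.66 ang 1.7027 Ftool [0.06 0.26 1.25] Tq [ 0.   -0.04 -0.01] w 0.556 t 25.12
```

>>> jog_arm(increments=[{"slide":[3,0,0],"roll":0.001,"gripper":0.3},{"slide":[6,0,0],"roll":0.001,"gripper":0.3},{"slide":[9,0,0],"roll":0.001,"gripper":0.3},{"slide":[12,0,0],"roll":0.001,"gripper":0.3},{"slide":[15,0,0],"roll":0.001,"gripper":0.3},{"slide":[18,0,0],"roll":0.001,"gripper":0.3},{"slide":[21,0,0],"roll":0.001,"gripper":0.3},{"slide":[24,0,0],"roll":0.001,"gripper":0.3},{"slide":[27,0,0],"roll":0.001,"gripper":0.3},{"slide":[29,0,0],"roll":0.001,"gripper":0.3}])

```text
clock: 25.95
position: [0.5306, 0.2103, 0.1028]
ee_rot: [-2.072, -2.361, -0.0]
force: [-0.5, -1.4, 0.3]
width: 0.561
```

```bash
python3 -c "
from h import *
st()"
```

```text
arbx 70.8 lat 0.54 z 102.76 ang 1.7012 Ftool [-1.37 -0.67 -0.32] Tq [ 0.07 -0.29  0.05] w 0.561 t 25.95
```

Now the slow push into the spring, about 5 mm per call with force checks.

>>> jog_arm(increments=[{"slide":[0.6,0,0],"roll":0,"gripper":0.3},{"slide":[1.2,0,0],"roll":0,"gripper":0.3},{"slide":[1.8,0,0],"roll":0,"gripper":0.3},{"slide":[2.4,0,0],"roll":0,"gripper":0.3},{"slide":[3,0,0],"roll":0,"gripper":0.3},{"slide":[3.6,0,0],"roll":0,"gripper":0.3},{"slide":[4.2,0,0],"roll":0,"gripper":0.3},{"slide":[5,0,0],"roll":0,"gripper":0.3},{"slide":[5,0,0],"roll":0,"gripper":0.3},{"slide":[5,0,0],"roll":0,"gripper":0.3}])

```text
clock: 26.78
position: [0.53, 0.2148, 0.1027]
ee_rot: [-2.072, -2.361, -0.0]
force: [-0.2, -0.9, -0.7]
width: 0.554
```

```bash
python3 -c "
from h import *
st()"
```

```text
arbx 66.2 lat 0.54 z 102.72 ang 1.7009 Ftool [-0.89 -0.34  0.66] Tq [ 0.01 -0.18 -0.02] w 0.554 t 26.78
```

>>> jog_arm(increments=[{"slide":[0.5,0,0],"roll":0,"gripper":0.3},{"slide":[1,0,0],"roll":0,"gripper":0.3},{"slide":[1.5,0,0],"roll":0,"gripper":0.3},{"slide":[2,0,0],"roll":0,"gripper":0.3},{"slide":[2.5,0,0],"roll":0,"gripper":0.3},{"slide":[3,0,0],"roll":0,"gripper":0.3},{"slide":[3,0,0],"roll":0,"gripper":0.3},{"slide":[3,0,0],"roll":0,"gripper":0.3},{"slide":[3,0,0],"roll":0,"gripper":0.3},{"slide":[3,0,0],"roll":0,"gripper":0.3}])

```text
clock: 27.62
position: [0.5296, 0.2168, 0.1027]
ee_rot: [2.073, 2.36, -0.001]
force: [-0.6, -6.2, -0.5]
width: 0.556
```

```bash
python3 -c "
from h import *
st()"
```

```text
arbx 64.2 lat 0.45 z 102.7 ang 1.7001 Ftool [-6.04 -1.42  0.48] Tq [ 0.17 -1.12 -0.1 ] w 0.556 t 27.62
```

>>> jog_arm(increments=[{"slide":[0.5,0,0],"roll":0,"gripper":0.3},{"slide":[1,0,0],"roll":0,"gripper":0.3},{"slide":[1.5,0,0],"roll":0,"gripper":0.3},{"slide":[2,0,0],"roll":0,"gripper":0.3},{"slide":[2.5,0,0],"roll":0,"gripper":0.3},{"slide":[3,0,0],"roll":0,"gripper":0.3},{"slide":[3,0,0],"roll":0,"gripper":0.3},{"slide":[3,0,0],"roll":0,"gripper":0.3},{"slide":[3,0,0],"roll":0,"gripper":0.3},{"slide":[3,0,0],"roll":0,"gripper":0.3}])

```text
clock: 28.45
position: [0.5293, 0.2181, 0.1027]
ee_rot: [2.074, 2.358, -0.003]
force: [-0.6, -9.6, 1.1]
width: 0.555
```

```bash
python3 -c "
from h import *
st()"
```

```text
arbx 62.9 lat 0.32 z 102.65 ang 1.699 Ftool [-9.47 -1.84 -1.06] Tq [ 0.39 -2.1  -0.14] w 0.555 t 28.45
```

>>> jog_arm(increments=[{"slide":[0.3,0,0],"roll":0,"gripper":0.3},{"slide":[0.6,0,0],"roll":0,"gripper":0.3},{"slide":[0.9,0,0],"roll":0,"gripper":0.3},{"slide":[1.2,0,0],"roll":0,"gripper":0.3},{"slide":[1.5,0,0],"roll":0,"gripper":0.3},{"slide":[1.5,0,0],"roll":0,"gripper":0.3},{"slide":[1.5,0,0],"roll":0,"gripper":0.3},{"slide":[1.5,0,0],"roll":0,"gripper":0.3},{"slide":[1.5,0,0],"roll":0,"gripper":0.3},{"slide":[1.5,0,0],"roll":0,"gripper":0.3}])

```text
clock: 29.28
position: [0.5292, 0.2194, 0.1027]
ee_rot: [2.074, 2.358, -0.003]
force: [0.1, -10.3, 1.7]
width: 0.557
```

```bash
python3 -c "
from h import *
st(); snap('c12','scene'); snap('s12','side'); snap('w12')
f=[cv2.resize(load(n)['frame'][a:a+100,b:b+130],None,fx=3,fy=3) for n,a,b in(('c12',120,290),('s12',220,180))]
cv2.imwrite('pics/cs12.png',np.hstack(f))"
```

```text
arbx 61.5 lat 0.35 z 102.67 ang 1.6988 Ftool [-10.23  -1.19  -1.67] Tq [ 0.33 -2.19 -0.16] w 0.557 t 29.28
```

View pics/cs12.png

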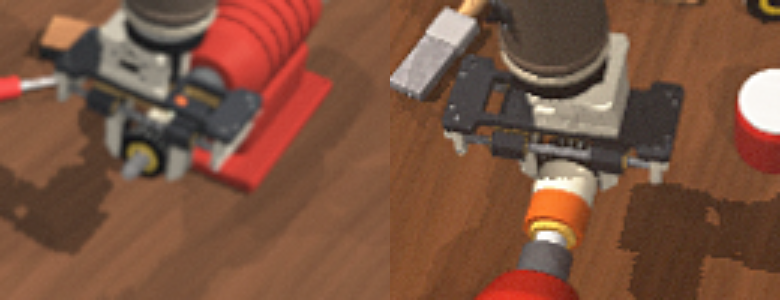

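View pics/w12.png

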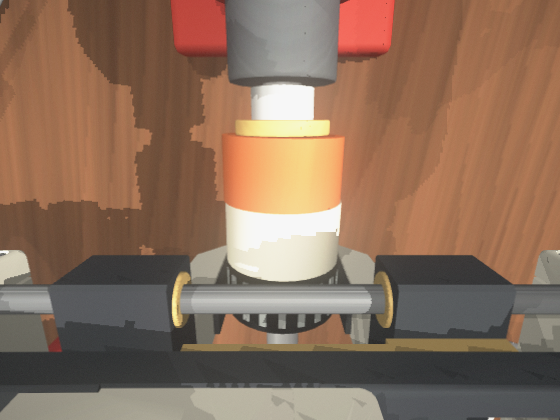

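>>> jog_arm(increments=[{"slide":[0.3,0,0],"roll":0,"gripper":0.3},{"slide":[0.6,0,0],"roll":0,"gripper":0.3},{"slide":[0.9,0,0],"roll":0,"gripper":0.3},{"slide":[1.2,0,0],"roll":0,"gripper":0.3},{"slide":[1.5,0,0],"roll":0,"gripper":0.3},{"slide":[1.5,0,0],"roll":0,"gripper":0.3},{"slide":[1.5,0,0],"roll":0,"gripper":0.3},{"slide":[1.5,0,0],"roll":0,"gripper":0.3},{"slide":[1.5,0,0],"roll":0,"gripper":0.3},{"slide":[1.5,0,0],"roll":0,"gripper":0.3}])

```text
clock: 30.27
position: [0.5289, 0.2211, 0.1026]
ee_rot: [2.074, 2.358, -0.003]
force: [0.1, -9.7, 0.6]
width: 0.555
```

```bash
python3 -c "
from h import *
st()"
```

```text
arbx 59.8 lat 0.29 z 102.62 ang 1.699 Ftool [-9.67 -1.15 -0.6 ] Tq [ 0.37 -2.06 -0.22] w 0.555 t 30.27
```

>>> jog_arm(increments=[{"slide":[0.2,0,0],"roll":0,"gripper":0.3},{"slide":[0.4,0,0],"roll":0,"gripper":0.3},{"slide":[0.6,0,0],"roll":0,"gripper":0.3},{"slide":[0.8,0,0],"roll":0,"gripper":0.3},{"slide":[1,0,0],"roll":0,"gripper":0.3},{"slide":[1,0,0],"roll":0,"gripper":0.3},{"slide":[1,0,0],"roll":0,"gripper":0.3},{"slide":[1,0,0],"roll":0,"gripper":0.3},{"slide":[1,0,0],"roll":0,"gripper":0.3},{"slide":[1,0,0],"roll":0,"gripper":0.3}])

```text
clock: 31.1
position: [0.5288, 0.2216, 0.1026]
ee_rot: [2.074, 2.357, -0.004]
force: [-0.8, -11.2, 1.5]
width: 0.557
```

```bash
python3 -c "
from h import *
st()"
```

```text
arbx 59.3 lat 0.26 z 102.63 ang 1.6987 Ftool [-11.04  -2.25  -1.5 ] Tq [ 0.37 -2.36 -0.23] w 0.557 t 31.1
```

>>> jog_arm(increments=[{"slide":[0.2,0,0],"roll":0,"gripper":0.3},{"slide":[0.4,0,0],"roll":0,"gripper":0.3},{"slide":[0.6,0,0],"roll":0,"gripper":0.3},{"slide":[0.8,0,0],"roll":0,"gripper":0.3},{"slide":[1,0,0],"roll":0,"gripper":0.3},{"slide":[1,0,0],"roll":0,"gripper":0.3},{"slide":[1,0,0],"roll":0,"gripper":0.3},{"slide":[1,0,0],"roll":0,"gripper":0.3},{"slide":[1,0,0],"roll":0,"gripper":0.3},{"slide":[1,0,0],"roll":0,"gripper":0.3}])

```text
clock: 31.93
position: [0.5287, 0.2225, 0.1026]
ee_rot: [2.074, 2.357, -0.004]
force: [-0.9, -11.7, 0.4]
width: 0.551
```

```bash
python3 -c "
from h import *
st()"
```

```text
arbx 58.4 lat 0.22 z 102.6 ang 1.6986 Ftool [-11.52  -2.43  -0.4 ] Tq [ 0.3  -2.38 -0.18] w 0.551 t 31.93
```

>>> jog_arm(increments=[{"slide":[0.3,0,0],"roll":0,"gripper":0.3},{"slide":[0.6,0,0],"roll":0,"gripper":0.3},{"slide":[0.9,0,0],"roll":0,"gripper":0.3},{"slide":[1.2,0,0],"roll":0,"gripper":0.3},{"slide":[1.5,0,0],"roll":0,"gripper":0.3},{"slide":[1.5,0,0],"roll":0,"gripper":0.3},{"slide":[1.5,0,0],"roll":0,"gripper":0.3},{"slide":[1.5,0,0],"roll":0,"gripper":0.3},{"slide":[1.5,0,0],"roll":0,"gripper":0.3},{"slide":[1.5,0,0],"roll":0,"gripper":0.3}])

```text
clock: 32.77
position: [0.5286, 0.2234, 0.1026]
ee_rot: [2.074, 2.357, -0.005]
force: [0.6, -13.4, 2.3]
width: 0.553
```

```bash
python3 -c "
from h import *
st(); im=snap('w13'); P=wcloud(im)
for r in range(60,262,6): print(r,P[r,282].round(4))
snap('c13','scene')
cv2.imwrite('pics/c13z.png',cv2.resize(load('c13')['frame'][120:220,290:420],None,fx=5,fy=5,interpolation=2))"
```

```text
arbx 57.5 lat 0.25 z 102.61 ang 1.6981 Ftool [-13.37  -1.11  -2.29] Tq [ 0.39 -2.79 -0.24] w 0.553 t 32.77
60 [ 0.0933 -0.0006 -0.0384]
66 [ 0.0913 -0.0006 -0.0395]
72 [ 0.0896 -0.0006 -0.0387]
78 [ 0.0878 -0.0006 -0.0377]
84 [ 0.0858 -0.0006 -0.0382]
90 [ 0.084  -0.0006 -0.0366]
96 [ 0.0828 -0.0006 -0.0253]
102 [ 0.0803 -0.0006 -0.0303]
108 [ 0.0782 -0.0006 -0.0302]
114 [ 0.0761 -0.0006 -0.0299]
120 [ 0.0739 -0.0006 -0.0287]
126 [ 0.0718 -0.0006 -0.0365]
132 [ 0.0697 -0.0006 -0.0361]
138 [ 0.0676 -0.0006 -0.0362]
144 [ 0.0657 -0.0006 -0.0394]
150 [ 0.0637 -0.0006 -0.0408]
156 [ 0.0615 -0.0006 -0.0402]
162 [ 0.0594 -0.0006 -0.0402]
168 [ 0.0572 -0.0006 -0.0403]
174 [ 0.0548 -0.0006 -0.0389]
180 [ 0.0527 -0.0006 -0.04  ]
186 [ 0.0508 -0.0006 -0.0416]
192 [ 0.0484 -0.0006 -0.0407]
198 [ 0.046  -0.0006 -0.04  ]
204 [ 0.0435 -0.0006 -0.0397]
210 [ 0.0414 -0.0006 -0.0403]
216 [ 0.039  -0.0006 -0.0403]
222 [ 0.0368 -0.0006 -0.041 ]
228 [ 0.0346 -0.0006 -0.0415]
234 [ 0.0315 -0.0006 -0.0396]
240 [ 0.0294 -0.0006 -0.0404]
246 [ 0.0269 -0.0006 -0.0404]
252 [ 0.0243 -0.0006 -0.0403]
258 [ 0.0217 -0.0006 -0.0402]
```

View pics/c13z.png

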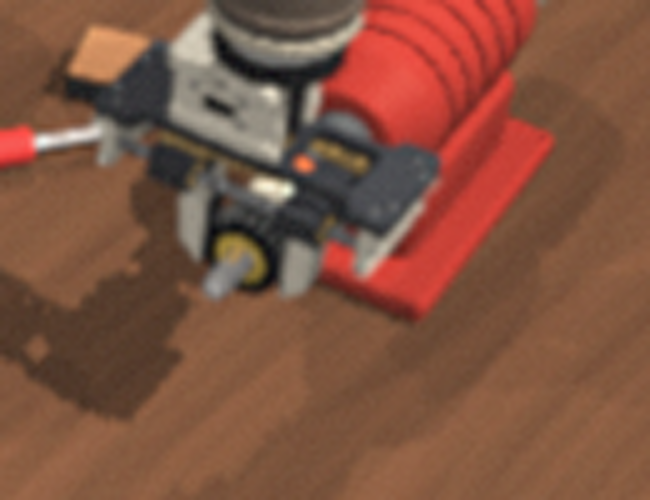

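```bash
python3 - <<'E'
from h import *
for n in("w5","w8","w12","w13"):
    im=load(n); hsv=cv2.cvtColor(im["frame"],cv2.COLOR_BGR2HSV)
    a=106-1000*((im["pos"][:2]-TIP)@AX); R=Ro.from_rotvec(im["rot"]).as_matrix()
    col=hsv[:,276:290]; S=np.median(col[...,1],1); H=np.median(col[...,0],1)
    y=np.where((H>17)&(H<32)&(S>70))[0]; y=y[(y<262)&(y>100)]
    o=np.where((H<14)&(S>100))[0]; o=o[(o>y.max()-3)&(o<262)] 
    zt=im["pos"][2]-.14
    e=wray(im,[[282,y.min()-.5],[282,y.max()+.5]],zt); 
    print(n,"arbx",a.round(2),"rows",y.min(),y.max(),"plate back/front arbx",(a-1000*e[:,0]).round(2))
    if n!="w5":
        # wheel/drum boundary at top z=.146
        w=np.where((S<60))[0]; w=w[(w>y.max()+10)&(w<280)]
        if len(w): b=wray(im,[[282,w.min()-.5]],im["pos"][2]-.145); print("   drum/wheel boundary arbx",(a-1000*b[:,0]).round(2))
E
```

```text
w5 arbx 17.28 rows 235 255 plate back/front arbx [-13.94  -5.12]
w8 arbx 43.34 rows 173 238 plate back/front arbx [-11.89  14.18]
   drum/wheel boundary arbx [27.21]
w12 arbx 61.55 rows 120 213 plate back/front arbx [-12.55  22.42]
   drum/wheel boundary arbx [24.85]
w13 arbx 57.54 rows 136 213 plate back/front arbx [-11.    18.39]
   drum/wheel boundary arbx [20.82]
```

>>> jog_arm(increments=[{"slide":[0.3,0,0],"roll":0,"gripper":0.3},{"slide":[0.6,0,0],"roll":0,"gripper":0.3},{"slide":[0.9,0,0],"roll":0,"gripper":0.3},{"slide":[1.2,0,0],"roll":0,"gripper":0.3},{"slide":[1.5,0,0],"roll":0,"gripper":0.3},{"slide":[1.5,0,0],"roll":0,"gripper":0.3},{"slide":[1.5,0,0],"roll":0,"gripper":0.3},{"slide":[1.5,0,0],"roll":0,"gripper":0.3},{"slide":[1.5,0,0],"roll":0,"gripper":0.3},{"slide":[1.5,0,0],"roll":0,"gripper":0.3}])

```text
clock: 33.7
position: [0.5286, 0.2235, 0.1026]
ee_rot: [2.075, 2.355, -0.007]
force: [0.3, -16.8, 1.8]
width: 0.556
```

```bash
cat > bd.py <<'E'
from h import *
import sys
def bd(n):
    im=load(n); hsv=cv2.cvtColor(im["frame"],cv2.COLOR_BGR2HSV)
    a=106-1000*((im["pos"][:2]-TIP)@AX)
    S=np.median(hsv[:,276:290,1],1);V=np.median(hsv[:,276:290,2],1)
    w=np.where((S<60)&(V>180))[0]; w=w[(w>185)&(w<284)]
    R=Ro.from_rotvec(im["rot"]).as_matrix()
    # world plane z=.1445 using true tilt
    r=cv2.undistortPoints(np.array([[[282.,w.min()-.5]],[[282.,w.max()+.5]]]),im["intrinsics"],im["dist_coeffs"]).reshape(-1,2)
    d=np.c_[r,np.ones(2)]@im["hand_eye"][:3,:3].T@R.T; o=R@im["hand_eye"][:3,3]+im["pos"]
    X=o+d*((.1445-o[2])/d[:,2])[:,None]
    print(n,"arbx",a.round(2),"rows",w.min(),w.max(),"drum/wheel, wheel/cap arbx",(106-1000*((X[:,:2]-TIP)@AX)).round(2))
for n in sys.argv[1:]: bd(n)
E
python3 -c "
from h import *
st(); im=snap('w14')"; python3 bd.py w8 w12 w13 w14
```

```text
arbx 57.5 lat 0.25 z 102.6 ang 1.6971 Ftool [-16.73  -1.82  -1.69] Tq [ 0.38 -3.6  -0.32] w 0.556 t 33.7
w8 arbx 43.34 rows 186 283 drum/wheel, wheel/cap arbx [-7.9  31.38]
w12 arbx 61.55 rows 214 281 drum/wheel, wheel/cap arbx [20.94 49.07]
w13 arbx 57.54 rows 215 281 drum/wheel, wheel/cap arbx [17.25 44.98]
w14 arbx 57.47 rows 215 281 drum/wheel, wheel/cap arbx [17.09 44.83]
```

>>> jog_arm(increments=[{"slide":[-0.5,0,0],"roll":0,"gripper":0.3},{"slide":[-1,0,0],"roll":0,"gripper":0.3},{"slide":[-1.5,0,0],"roll":0,"gripper":0.3},{"slide":[-2,0,0],"roll":0,"gripper":0.3},{"slide":[-2.5,0,0],"roll":0,"gripper":0.3},{"slide":[-3,0,0],"roll":0,"gripper":0.3},{"slide":[-3.5,0,0],"roll":0,"gripper":0.3},{"slide":[-4,0,0],"roll":0,"gripper":0.3},{"slide":[-4,0,0],"roll":0,"gripper":0.3},{"slide":[-4,0,0],"roll":0,"gripper":0.3}])

```text
clock: 34.58
position: [0.5287, 0.2233, 0.1026]
ee_rot: [2.073, 2.36, -0.002]
force: [0.6, -6.3, 0.8]
width: 0.551
```

```bash
python3 -c "
from h import *
st()"
```

```text
arbx 57.6 lat 0.35 z 102.63 ang 1.6999 Ftool [-6.34 -0.18 -0.75] Tq [ 0.25 -1.35 -0.11] w 0.551 t 34.58
```

>>> jog_arm(increments=[{"slide":[-0.5,0,0],"roll":0,"gripper":0.3},{"slide":[-1,0,0],"roll":0,"gripper":0.3},{"slide":[-1.5,0,0],"roll":0,"gripper":0.3},{"slide":[-2,0,0],"roll":0,"gripper":0.3},{"slide":[-2.5,0,0],"roll":0,"gripper":0.3},{"slide":[-3,0,0],"roll":0,"gripper":0.3},{"slide":[-3.5,0,0],"roll":0,"gripper":0.3},{"slide":[-3.5,0,0],"roll":0,"gripper":0.3},{"slide":[-3.5,0,0],"roll":0,"gripper":0.3},{"slide":[-3.5,0,0],"roll":0,"gripper":0.3}])

```text
clock: 35.42
position: [0.5291, 0.2211, 0.1027]
ee_rot: [-2.072, -2.361, 0.0]
force: [1.0, -4.5, -1.5]
width: 0.554
```

```bash
python3 -c "
from h import *
st()"
```

```text
arbx 59.9 lat 0.48 z 102.7 ang 1.7008 Ftool [-4.61  0.45  1.51] Tq [ 0.12 -1.03 -0.14] w 0.554 t 35.42
```

>>> jog_arm(increments=[{"slide":[-0.4,0,0],"roll":0,"gripper":0.3},{"slide":[-0.8,0,0],"roll":0,"gripper":0.3},{"slide":[-1.2,0,0],"roll":0,"gripper":0.3},{"slide":[-1.6,0,0],"roll":0,"gripper":0.3},{"slide":[-2,0,0],"roll":0,"gripper":0.3},{"slide":[-2.5,0,0],"roll":0,"gripper":0.3},{"slide":[-2.5,0,0],"roll":0,"gripper":0.3},{"slide":[-2.5,0,0],"roll":0,"gripper":0.3},{"slide":[-2.5,0,0],"roll":0,"gripper":0.3},{"slide":[-2.5,0,0],"roll":0,"gripper":0.3}])

```text
clock: 36.25
position: [0.5291, 0.2206, 0.1027]
ee_rot: [-2.07, -2.362, -0.002]
force: [-1.1, 6.2, -2.2]
width: 0.554
```

```bash
python3 -c "
from h import *
st()"
```

```text
arbx 60.4 lat 0.46 z 102.74 ang 1.7024 Ftool [ 6.24 -0.3   2.26] Tq [ 0.09  1.13 -0.15] w 0.554 t 36.25
```

>>> jog_arm(increments=[{"slide":[0.7,0,0],"roll":0,"gripper":0.3},{"slide":[1.2,0,0],"roll":0,"gripper":0.3},{"slide":[1.2,0,0],"roll":0,"gripper":0.9},{"slide":[1.2,0,0],"roll":0,"gripper":0.9},{"slide":[1.2,0,0],"roll":0,"gripper":0.9},{"slide":[1.2,0,0],"roll":0,"gripper":0.9},{"slide":[1.2,0,-5],"roll":0,"gripper":1},{"slide":[1.2,0,-20],"roll":0,"gripper":1},{"slide":[1.2,0,-45],"roll":0,"gripper":1},{"slide":[1.2,0,-70],"roll":0,"gripper":1}])

```text
clock: 37.08
position: [0.5289, 0.2191, 0.1734]
ee_rot: [-2.073, -2.36, 0.003]
force: [0.3, 0.1, -0.2]
width: 0.997
```

>>> jog_arm(increments=[{"slide":[0,0,-25],"roll":0,"gripper":1},{"slide":[-30,0,-50],"roll":0,"gripper":1},{"slide":[-65,0,-60],"roll":0,"gripper":1},{"slide":[-100,0,-60],"roll":0,"gripper":1},{"slide":[-120,0,-60],"roll":0,"gripper":1},{"slide":[-130,0,-60],"roll":0,"gripper":1},{"slide":[-130,0,-60],"roll":0,"gripper":1},{"slide":[-130,0,-60],"roll":0,"gripper":1},{"slide":[-130,0,-60],"roll":0,"gripper":1},{"slide":[-130,0,-60],"roll":0,"gripper":1}])

```text
clock: 37.92
position: [0.5459, 0.0929, 0.2324]
ee_rot: [-2.069, -2.363, 0.0]
force: [-0.2, -0.3, -0.0]
width: 1.001
```

```bash
python3 - <<'E'
from h import *
st(); im=snap('w15'); c=snap('c15','scene'); s=snap('s15','side')
z=lambda f,a,b:cv2.resize(f[a:a+100,b:b+130],None,fx=3,fy=3,interpolation=2)
cv2.imwrite('pics/cs15.png',np.hstack([z(c['frame'],110,300),z(s['frame'],240,180)]))
P=wcloud(im);R=Ro.from_rotvec(im["rot"]).as_matrix(); W=P@R.T+im["pos"]
a=106-1000*((W[...,:2]-TIP)@AX)
for r in range(4,250,5): print(r,a[r,284].round(1),W[r,284,2].round(4),im["frame"][r,284])
E
```

```text
arbx 189.1 lat 0.54 z 232.38 ang 1.7035 Ftool [-0.25 -0.25  0.03] Tq [ 0.07 -0.03  0.03] w 1.001 t 37.92
4 40.8 0.1426 [247 247 247]
9 43.7 0.1424 [247 247 247]
14 46.9 0.1434 [247 247 247]
19 50.2 0.1447 [124 134 133]
24 52.9 0.1432 [242 245 244]
29 55.9 0.1434 [236 241 239]
34 59.2 0.1445 [236 241 240]
39 62.1 0.1434 [236 241 239]
44 65.4 0.1444 [228 235 234]
49 68.0 0.1421 [227 234 233]
54 71.8 0.1455 [ 99 107 111]
59 72.9 0.1331 [121 202 226]
64 76.1 0.1323 [170 243 247]
69 79.1 0.1292 [169 243 247]
74 82.1 0.1256 [170 244 247]
79 85.7 0.1263 [247 247 247]
84 89.3 0.1268 [247 247 247]
89 92.9 0.1272 [247 247 247]
94 96.4 0.1266 [247 247 247]
99 100.0 0.1265 [247 247 247]
104 103.6 0.1233 [247 247 247]
109 103.8 -0.0004 [106 144 204]
114 109.3 -0.0015 [106 142 203]
119 114.9 -0.0027 [106 143 203]
124 120.5 -0.0015 [104 141 202]
129 126.2 -0.0019 [101 138 200]
134 131.8 -0.0005 [ 98 136 198]
139 137.6 -0.0009 [100 138 200]
144 143.4 0.0003 [100 139 201]
149 149.4 -0.0015 [100 139 201]
154 155.4 -0.0022 [102 141 204]
159 161.2 -0.0007 [ 99 140 201]
164 167.3 -0.0015 [ 99 138 201]
169 173.5 -0.0023 [ 96 135 198]
174 179.2 0.0001 [ 96 135 197]
179 186.0 -0.0031 [ 97 135 199]
184 192.1 -0.0022 [ 96 136 200]
189 198.3 -0.0016 [ 97 136 201]
194 204.4 -0.0009 [ 96 136 199]
199 211.1 -0.002 [ 97 137 200]
204 217.1 -0.0003 [ 96 136 197]
209 223.7 -0.0003 [ 98 136 195]
214 230.3 -0.0007 [ 94 132 190]
219 237.1 -0.0011 [ 94 131 189]
224 243.5 -0.0003 [ 91 128 184]
229 250.9 -0.0022 [ 93 130 189]
234 257.2 -0.0007 [ 94 131 189]
239 264.5 -0.0017 [ 94 131 189]
244 271.6 -0.0022 [ 94 131 190]
249 278.7 -0.0023 [ 95 130 188]
```

View pics/cs15.png

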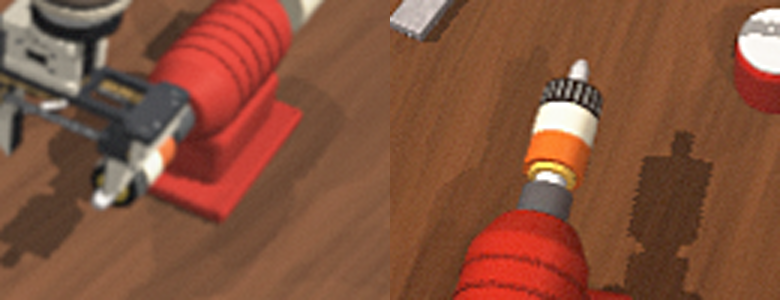

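View pics/w15.png

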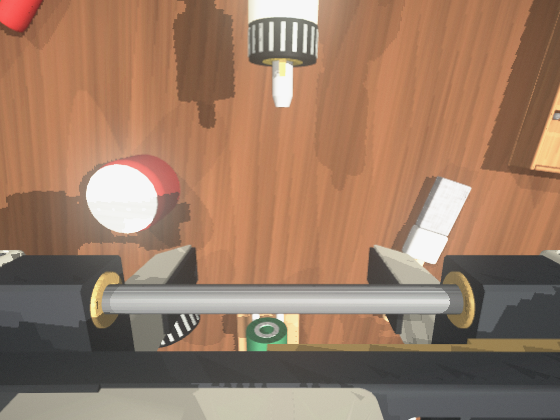

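View pics/c15.png

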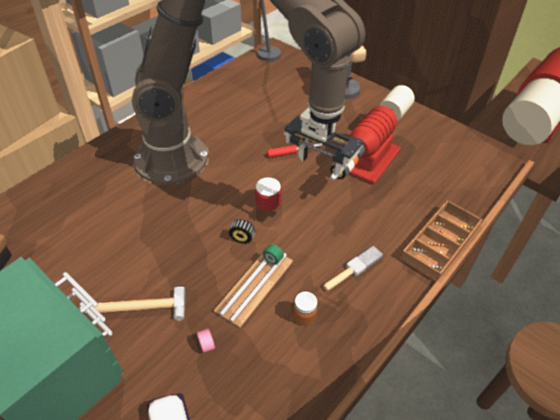

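The wrist view shows the stack tight on the spindle. The cap's outer face is at about 72 mm, and the brass catch stands raised behind it at pixel (283,68), about 4.5 mm above the rod. The spare is still in its place at (272,254).

```bash
python3 -c "
from cell import arm
print(arm.sign_off())"
```

```text
the job is handed in; nothing more can be done
None
```

The spindle is loaded: orange drum, then off-white wheel, then the smaller black cap, with the catch up behind the cap. I handed the job in at about 38 s of the 72 s; no verdict came back.

**Pressing home:** I pushed the cap in until it stopped moving at the plate's hard stop, where the push read 16.7 N. That was the highest I read at the end of any move.

**Last checks:**
- **Catch:** when I pulled the cap back it moved about 2.9 mm, then stopped and resisted with about 6 N. In the last wrist picture the catch stands about 4.5 mm above the rod, right behind the cap's outer face at x ≈ 72 mm. I could not measure the catch's force on the cap directly.
- **Positions:** this puts the centres at roughly 6, 34 and 60 mm for drum, wheel and cap. I measured the cap; the drum and wheel follow from the part lengths. No gaps show in the pictures.
- **Bench:** the spare is still in the rack, and the look-alikes and tools look unmoved in the final picture.

**One disagreement:** partway through the pressing, a quick camera estimate suggested the cap had slipped in the grip. Correcting for the tool's tilt removed most of that difference, and the hard stop and pull-back both fit the corrected numbers.

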